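# Set up a rock swelling test and clear the saw's catch tray

## Task

Set up the swelling test: build a centred stack on the cell's pedestal, from the bottom up one white porous stone, the red-brown mudstone slice from the saw's catch tray, the other porous stone, and the brass load cap, boss up. With the cap on, press the green start button of the timer. Put all the buff sandstone slices from the catch tray into the blue tote, and leave the tins, wash bottle, marker and beaker alone.

Things in the scene. Friction and masses are not known exactly. Their poses are not given: they have to be found in the camera images.
- mud: the mudstone slice, the only dark red-brown one: flat round disc, 60 mm across, 25 mm thick, 0.17 kg, sawn rock; origin at its centre (12.5 mm above its underside), z along its axis (either face up is the same). Starts in the saw's catch tray among the sandstone slices
- sand1: a sandstone slice, buff yellow: flat round disc, 60 mm across, 25 mm thick, 0.17 kg, sawn rock; origin at its centre (12.5 mm above its underside), z along its axis (either face up is the same). Starts in the catch tray; there are two to four, those not there read None from the start
- sand2: a sandstone slice, buff yellow: flat round disc, 60 mm across, 25 mm thick, 0.17 kg, sawn rock; origin at its centre (12.5 mm above its underside), z along its axis (either face up is the same). Starts in the catch tray; there are two to four, those not there read None from the start
- sand3: a sandstone slice, buff yellow: flat round disc, 60 mm across, 25 mm thick, 0.17 kg, sawn rock; origin at its centre (12.5 mm above its underside), z along its axis (either face up is the same). Starts in the catch tray; there are two to four, those not there read None from the start
- sand4: a sandstone slice, buff yellow: flat round disc, 60 mm across, 25 mm thick, 0.17 kg, sawn rock; origin at its centre (12.5 mm above its underside), z along its axis (either face up is the same). Starts in the catch tray; there are two to four, those not there read None from the start
- stone1: one of two identical white porous stones: flat round disc, 60 mm across, 12 mm thick, 0.07 kg; origin at its centre (6 mm above its underside), z along its axis (either face up is the same). Starts flat on the bench; either stone may be the lower one
- stone2: one of two identical white porous stones: flat round disc, 60 mm across, 12 mm thick, 0.07 kg; origin at its centre (6 mm above its underside), z along its axis (either face up is the same). Starts flat on the bench; either stone may be the lower one
- cap: brass load cap, about 0.4 kg: a disc 60 mm across and 14 mm thick with a round boss to hold it by standing on its middle, 24 mm across and 24 mm tall (38 mm in all); origin at the centre of its underside, z up along its axis. Starts boss up on the bench
- pedestal (a point): centre of the top face of the swelling cell's pedestal (fixed, z up): a flat round blue anodised plate 68 mm across, 22 mm above the bench, standing in the middle of a shallow round dish 140 mm across over all whose clear rim (4 mm thick) is 18 mm above the bench
- saw: the core trimming saw (fixed); origin on the bench under the centre of its catch tray. Tray: aluminium, 270 mm (x) by 300 mm (y) outside, 3 mm walls, floor 3 mm above the bench, a low rim 12 mm above the bench all round. An outlet chute hangs over the tray's +y rim (underside from about 18 mm above the bench at y +143 to 70 mm at y +212, 160 mm wide), and the saw's body, 300 mm tall, begins 215 mm from the origin towards +y
- tote: blue open tote, loose, 0.55 kg: 240 mm (x) by 160 mm (y) outside, 60 mm tall, walls and floor 5 mm; origin at the centre of its underside, z up. Starts empty
- start (a joint): travel of the timer's start button in m: 0 up, 0.006 fully pressed; it springs back. 5 N press it fully, and a press counts from 0.004
- start_top (a point): centre of the top of the green round start button (32 mm across) when up, on the bench timer, a grey box 100 by 110 mm and 34 mm tall; press straight down
- tin1: closed round aluminium tin, 69 mm across, 40 mm tall, origin under its centre; a bystander
- tin2: as tin1; a bystander
- bottle: white squeeze wash bottle with a red nozzle, 72 mm across, 225 mm tall, origin under its centre; a bystander
- marker: black marker pen lying on the bench, 135 mm long, 18 mm thick, origin about its middle; a bystander
- beaker: small empty glass beaker, 60 mm across, 70 mm tall, origin under its centre; a bystander
Mind the look-alikes: they are no part of the job. What is shaped like the stone2 but purple is not meant. Several things look just like the cap: the one meant starts farthest to the robot's left.

How it is judged:
By the outcome, as a careful person would: the job done as asked, in the order asked, and still so for the second after the job is handed in, with the robot touching nothing.
Of sand1, sand2, sand3, sand4 only 2 to 4 are there at a start; the rules pass over those that are not, and their reading is None.
At some moment in a run one of tote, sand1, sand2, sand3, sand4 may be knocked a few centimetres aside while the robot is not near it.
Once in a run the grip may slacken for a moment while it holds something.
It also fails if it takes over 210 s, if anything falls off the work surface, if the arm or the gripper's body presses on something with over 40 N, if the wrist force passes 120 N, or if a joint passes its speed limit or range.

## Robot

A 6-joint arm with a two-finger parallel gripper is mounted at the origin on the work surface. World frame = base frame: x ahead of the robot, y to its left, z up, the work surface at z = 0. Lengths are in mm, angles in rad, forces in N, time in s.
With the tool pointing down it reaches from about 325 to 775 mm from the base axis. Payload 5.5 kg.
Tool frame: the origin (TCP) lies at the centre of the arm's flange, where the gripper is bolted on; the fingertips stand 182 mm ahead of it and the grasp point (between the pads) lies 163 mm ahead of it (arm.grasp_offset is the distance from the TCP to the grasp point, in mm); z points along the fingers, y is the direction in which the jaws open and shut (so a half turn about z gives the same grasp; the last joint's range is limited). The gripper opens to 88 mm and grips with 3 to 60 N. Pads are 20 mm wide; open, the fingers measure 115 mm over their backs; the gripper's body (75 mm by 178 mm) begins 61 mm behind the grasp point.
Start: joints at [-1.278, 0.091, 1.231, -0, 1.82, -0.057], TCP at [205.627, -563.68, 404.631] pointing down, gripper open.
Joint ranges: [-2.87, 2.87], [-0.86, 2.18], [0.17, 2.46], [-1.51, 4.65], [0.06, 2.69], [-2.65, 2.65]. Speed limits (rad/s): [2.57, 2.57, 3.01, 3.14, 3.14, 3.14].

## Interface

Orientations are given as a unit quaternion [w, x, y, z].
In Python, from bench import arm gives the robot as it stands.
- The arm moves only by the tool play_rows, never from a script. Its argument "series" is a list of rows, each an object of numbers: "tx", "ty", "tz": the shift along the tool's x, y, z in mm; "wx", "wy", "wz": the turn, a rotation vector about the tool's x, y, z in degrees; "gripper": the opening, from 0 (shut) to 1 (fully open). In form: [{"tx": .., "ty": .., "tz": .., "wx": .., "wy": .., "wz": .., "gripper": ..}, ...]. A call has 1 to 20 rows; each row is the pose to reach, as a shift and turn from the pose commanded when the call began, along the tool's axes at that moment; what a row does not reach only later rows make up. A row lasts 1/10 s, in which the tool goes at most 50 mm and 8.59 degrees, less where a joint would pass 70% of its speed; a pose out of reach is approached as far as the arm can. A call with a gripper value outside its range is refused whole. The fingers move at their own pace and stop on an object; "force" is the grip in N (left out, the last holds). Time passes only in rows, so rows that repeat a pose let the fingers close. It gives the time, the measured TCP pose, the force and the opening at its end, in the units of the state.
- arm.state(): the state, without advancing time (a new reading comes with each control period).
- arm.grab_frame(name): name is "scene" or "top"; returns the picture (480x640x3 uint8, blue, green, red); there is no depth.
- arm.camera_params(name): a dict with "fx", "fy", "cx", "cy" (pixels), "eye" and "orientation" of the camera in the world. Camera axes: x right, y up, looking along -z (the intrinsics and any distortion apply to the point x, -y, -z); pixel columns grow to the right and rows downward; lengths in mm; the calibration is good to about 2 mm. A picture is of the moment at which its call begins. camera_params takes no time and is no camera call.
- arm.job_done(): hands the job in, once; it reports no verdict.
The state is a dict: "time": time; "q": joint angles; "dq": joint speeds; "joint_efforts": joint torques, N m; "tool_pos": TCP position; "eef_rot": TCP orientation; "ft_force": force on the tool from outside, world axes, zero at the start; "ft_torque": the same for the moment, N m; "finger_gap": opening from 0.0 (shut) to 1.0 (fully open).
Only numpy, scipy, OpenCV 4.12 (cv2) and the standard library are available. Lean on these libraries where they do the work, as an engineer would, in place of code of your own. Each camera call takes 0.05 s, during which the arm holds its last target.

## Working session

There is one attempt and no reset: what is moved stays moved. The work goes in short steps, Python scripts to look and compute and a tool call to move; the robot and the scene stay as the last step left them, time stands still between calls to the robot, and variables do not carry over. Pictures are saved under pics/ and viewed, and the job is handed in when it is done.

Besides the shell and the picture viewer there is one more tool, called in YAML: its name, and indented under it one key for each argument. play_rows: Moves the arm, as the interface text tells. Its arguments: {"type":"object","properties":{"series":{"type":"array","items":{"type":"object","properties":{"tx":{"type":"number"},"ty":{"type":"number"},"tz":{"type":"number"},"wx":{"type":"number"},"wy":{"type":"number"},"wz":{"type":"number"},"gripper":{"type":"number"}}}},"force":{"type":"number"}},"required":["series"]}

```bash
ls; mkdir -p pics
python3 - <<'E'
from bench import arm
import cv2
for n in ("scene","top"):
    cv2.imwrite(f"pics/{n}0.png",arm.grab_frame(n)); print(n,arm.camera_params(n))
print(arm.state())
E
```

```text
pics
scene {'fx': 475.0185999840826, 'fy': 475.0185999840826, 'cx': 314.091726051153, 'cy': 239.69872198556325, 'eye': array([1254.96435853,  276.55538338,  760.01177668]), 'orientation': array([0.50206503, 0.22280016, 0.33819482, 0.76414334])}
top {'fx': 557.1201062018449, 'fy': 557.1201062018449, 'cx': 315.39954276587713, 'cy': 241.4861120296649, 'eye': array([ 368.45982265,  -67.26216909, 1248.13931152]), 'orientation': array([-0.69874782, -0.05608523,  0.04657181,  0.71164387])}
{'time': 0.1, 'q': array([-1.27767425e+00,  9.18091523e-02,  1.23176056e+00, -1.57688520e-06,
        1.81983189e+00, -5.66929023e-02]), 'dq': array([-0.00094219, -0.00056913, -0.00293167, -0.00029563,  0.00027628,
        0.00023329]), 'joint_efforts': array([ 3.64935993e-03, -4.47857738e+01, -4.07570672e+01,  7.01898686e-02,
        2.83443031e-02, -1.26026416e-04]), 'tool_pos': array([ 205.65183653, -563.71177137,  403.60712609]), 'eef_rot': array([-8.98070383e-04,  9.84742272e-01,  1.74016778e-01, -1.07432008e-04]), 'ft_force': array([-0.6951934 , -0.06551666, -0.04271861]), 'ft_torque': array([-0.02599107,  0.04065861,  0.02209688]), 'finger_gap': 1.0013612866803552}
```

View pics/scene0.png

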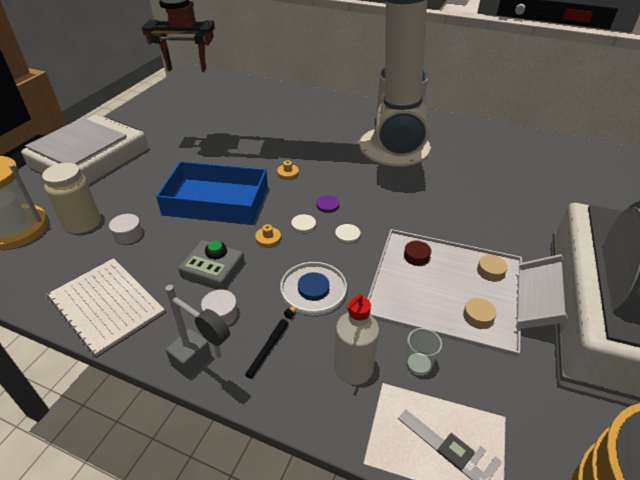

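View pics/top0.png

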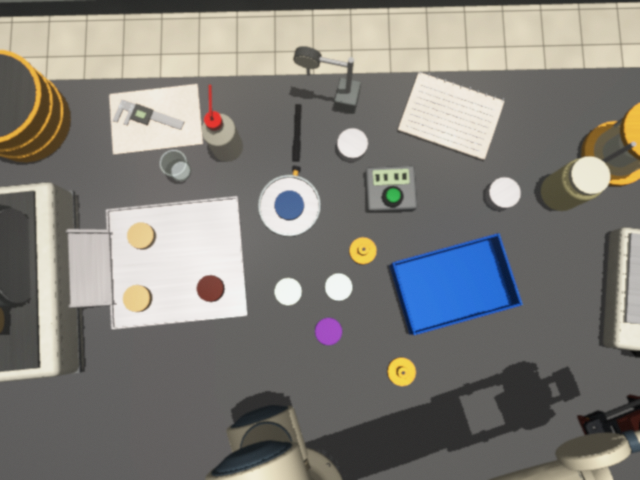

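The top view (robot at the bottom, +y to the left) shows:
- **Mudstone:** (210,288).
- **Sandstone slices:** two, at (140,236) and (136,298).
- **White stones:** (288,291) and (339,287). The purple look-alike is at (329,331).
- **Brass caps:** (363,250) and (402,372). The first is farther left.
- **Pedestal:** (289,206).
- **Start button:** (393,196).
- **Tote:** about (456,284).

Next I'll enlarge these and triangulate.

```bash
cat > h.py <<'E'
import numpy as np, cv2
from scipy.spatial.transform import Rotation as R
from bench import arm
def cam(n):
    p=arm.camera_params(n); q=p['orientation']
    return p, R.from_quat([q[1],q[2],q[3],q[0]]).as_matrix(), np.array(p['eye'])
def proj(n,P):
    p,M,e=cam(n); c=(np.atleast_2d(P)-e)@M
    return np.c_[p['cx']+p['fx']*c[:,0]/-c[:,2], p['cy']+p['fy']*c[:,1]/c[:,2]]
def ray(n,uv):
    p,M,e=cam(n); d=M@np.array([(uv[0]-p['cx'])/p['fx'],-(uv[1]-p['cy'])/p['fy'],-1]); return e,d/np.linalg.norm(d)
def atz(n,uv,z):
    e,d=ray(n,uv); return e+d*(z-e[2])/d[2]
def tri(a,b):
    e1,d1=ray('top',a); e2,d2=ray('scene',b)
    A=np.c_[d1,-d2]; s=np.linalg.lstsq(A,e2-e1,rcond=None)[0]
    p,q=e1+s[0]*d1,e2+s[1]*d2
    return (p+q)/2, np.linalg.norm(p-q)
def crop(n,img,x,y,w,h,k,out):
    c=cv2.resize(img[y:y+h,x:x+w],None,fx=k,fy=k,interpolation=cv2.INTER_CUBIC)
    for i in range(0,w,10):
        cv2.line(c,(i*k,0),(i*k,6 if i%50 else 14),(0,255,255),1)
        if i%20==0: cv2.putText(c,str(x+i),(i*k,24),0,.35,(0,255,255),1)
    for i in range(0,h,10):
        cv2.line(c,(0,i*k),(6,i*k),(0,255,255),1)
        if i%20==0: cv2.putText(c,str(y+i),(8,i*k+4),0,.35,(0,255,255),1)
    cv2.imwrite(out,c)
E
python3 - <<'E'
from h import *
t=cv2.imread('pics/top0.png'); s=cv2.imread('pics/scene0.png')
crop('t',t,240,160,200,140,4,'pics/tc1.png'); crop('s',s,230,150,200,150,4,'pics/sc1.png')
crop('t',t,100,190,160,140,4,'pics/tc2.png'); crop('s',s,360,220,180,140,4,'pics/sc2.png')
crop('s',s,150,150,150,150,4,'pics/sc3.png')
crop('t',t,360,160,180,180,3,'pics/tc3.png')
E
```

```text
(no output)
```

View pics/tc1.png

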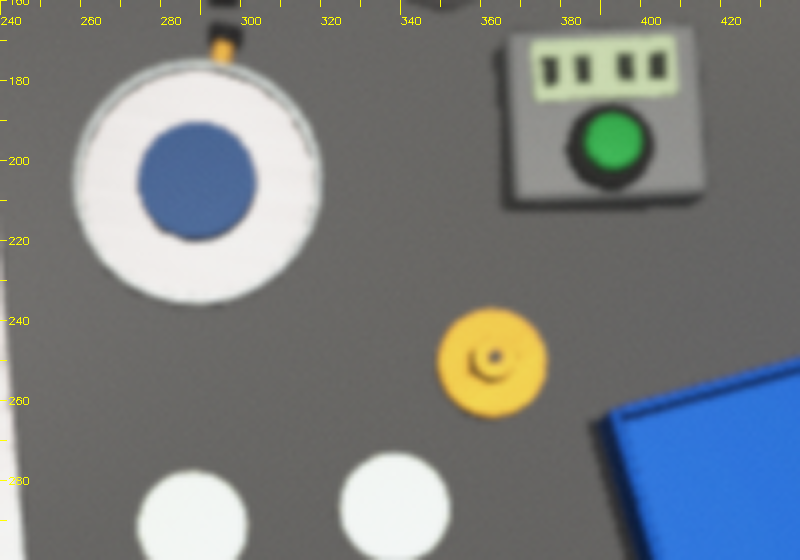

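View pics/sc1.png

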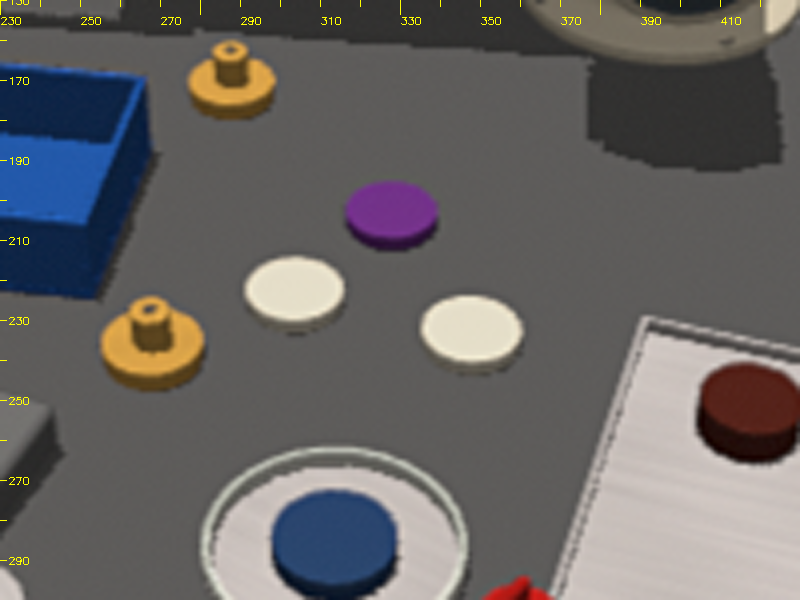

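View pics/tc2.png

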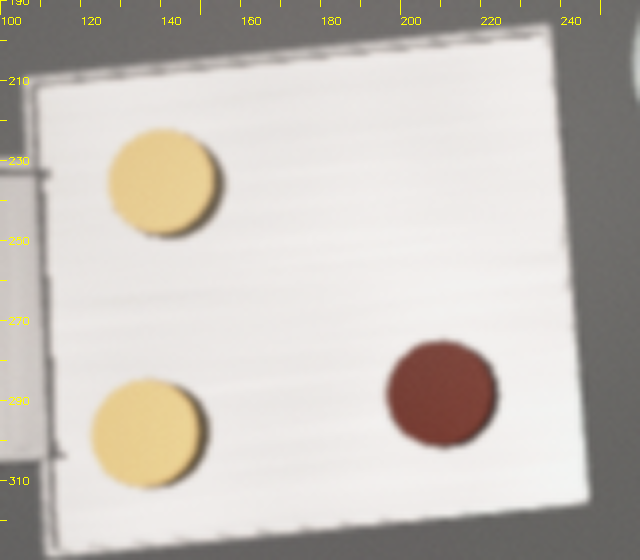

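View pics/sc2.png

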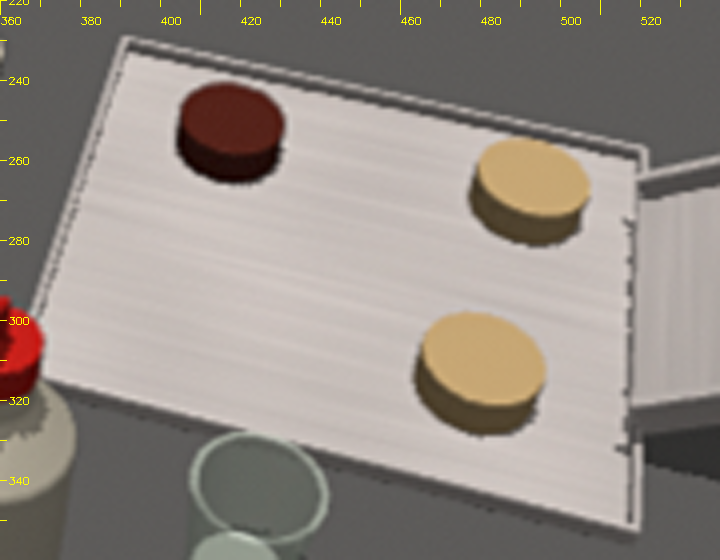

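View pics/sc3.png

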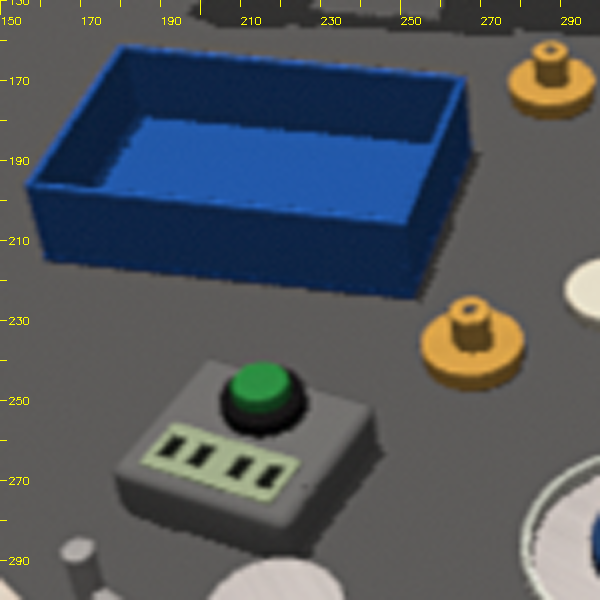

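View pics/tc3.png

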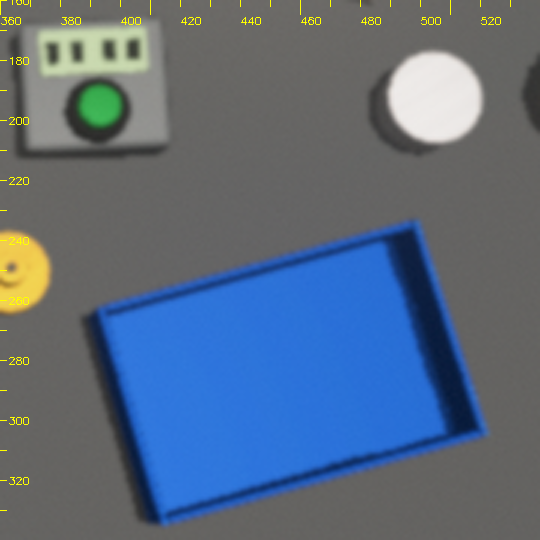

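```bash
cat > ell.py <<'E'
from h import *
def blob(img,seed,tol):
    m=np.zeros((img.shape[0]+2,img.shape[1]+2),np.uint8)
    im=cv2.resize(img,None,fx=4,fy=4,interpolation=cv2.INTER_CUBIC)
    m=np.zeros((im.shape[0]+2,im.shape[1]+2),np.uint8)
    s=(int(seed[0]*4+2),int(seed[1]*4+2))
    cv2.floodFill(im,m,s,0,(tol,)*3,(tol,)*3,cv2.FLOODFILL_MASK_ONLY|cv2.FLOODFILL_FIXED_RANGE|(255<<8))
    m=m[1:-1,1:-1]; c=max(cv2.findContours(m,0,1)[0],key=cv2.contourArea)
    c=cv2.convexHull(c)
    (x,y),ax,a=cv2.fitEllipse(c); return ((x-1.5)/4,(y-1.5)/4),np.array(ax)/4
E
python3 - <<'E'
from ell import *
t=cv2.imread('pics/top0.png'); s=cv2.imread('pics/scene0.png')
D=dict(mud=((210,288),(418,249.5),40,20),sandA=((140,235.5),(480.5,309.5),45,40),sandB=((136,298),(493,264.5),45,40),
 stL=((288,291),(347.8,232),60,50),stR=((339,287),(303.5,222),60,50),ped=((289,205),(313.5,283.7),45,25),btn=((393,195),(215,245),40,40))
for k,(a,b,ta,tb) in D.items():
    ea,xa=blob(t,a,ta); eb,xb=blob(s,b,tb)
    P,g=tri(ea,eb); P2,g2=tri(a,b)
    print(k,np.round(ea,1),xa.round(1),np.round(eb,1),xb.round(1),P.round(1),round(g,1),'| eye',P2.round(1),round(g2,1))
P,g=tri((362.9,249.5),(267.5,227)); print('cap boss',P,g)
print('cap disc z14',atz('top',(363.2,250.3),14))
print('cap2',tri((402,371),(287.5,162)))
for a,b in [((392.5,263),(256,220.5-21)),((499,234.8),(157.5,196.5)),((519.5,304),(180.5,161.7)),((412.5,331.5),(266,169.3))]: print('tote rim',tri(a,b), atz('top',a,60).round(1))
E
```

```text
mud [210.2 288.2] [25.4 26.7] [417.6 249.5] [16.7 25.6] [448.1 181.9  24.2] 2.1 | eye [448.5 182.5  24.7] 2.5
sandA [141.3 235.7] [27.7 29.9] [480.6 309.1] [21.7 32.7] [568.  338.5  24.2] 3.9 | eye [568.7 339.8  24.4] 1.1
sandB [135.9 297.9] [26.3 29. ] [493.  263.6] [18.2 30. ] [429.8 344.2  27.1] 1.3 | eye [429.7 344.8  24.4] 1.3
stL [287.6 291.1] [26.9 27. ] [347.4 231.8] [16.3 24.8] [439.6  11.5  11.2] 0.4 | eye [439.6  11.6  10.4] 2.3
stR [338.2 286.5] [26.8 27. ] [303.2 221.7] [15.5 24.2] [ 447.7 -100.8   11.1] 0.4 | eye [ 446.4 -101.6    9.1] 2.4
ped [288.8 205. ] [28.4 29. ] [313.1 284. ] [22.9 31. ] [632.8   6.3  18.4] 0.0 | eye [632.4   6.4  19.2] 1.2
btn [393.  194.8] [12.6 12.9] [214.4 244.8] [10. 14.] [ 643.2 -224.1   55.1] 0.1 | eye [ 642.5 -223.7   54.1] 1.2
cap boss [ 526.06310716 -156.10292563   37.0990775 ] 0.12112300685727045
cap disc z14 [ 527.28371294 -158.46887899   14.        ]
cap2 (array([ 265.01875927, -230.37275135,   41.195993  ]), np.float64(0.7454372557127603))
tote rim (array([ 488.65537971, -209.67623065,   75.81000141]), np.float64(11.34376396987572)) [ 492.8 -216.8   60. ]
tote rim (array([ 549.39304737, -447.86804944,   54.81830864]), np.float64(2.776534090593536)) [ 549.4 -447.5   60. ]
tote rim (array([ 401.07270938, -481.85696187,   58.08977486]), np.float64(0.5270955885783661)) [ 400.9 -480.9   60. ]
tote rim (array([ 347.24646496, -252.50195358,   61.9596256 ]), np.float64(1.267999279280943)) [ 347.5 -253.4   60. ]
```

Run:
```python
from h import *
D=dict(mud=((210.2,288.2),(417.6,249.5),28),sandA=((140.3,235.6),(480.6,309.3),28),sandB=((136,298),(493,264.2),28),
 stL=((287.6,291.1),(347.4,231.8),12),stR=((338.2,286.5),(303.2,221.7),12),ped=((289,205.2),(313.3,283.8),22),btn=((393,194.8),(214.4,244.8),54),boss=((362.9,249.5),(267.5,227),38))
for k,(a,b,z) in D.items(): print(k,atz('top',a,z).round(1),atz('scene',b,z).round(1))
for n,uv in dict(c1=(107,209),c2=(238,197.5),c3=(246.5,315.5),c4=(112.5,328)).items(): print(n,atz('top',uv,12).round(1))
print(proj('top',[[0,0,0]]))
```

```text
mud [448.1 180.1  28. ] [451.8 183.2  28. ]
sandA [568.  337.4  28. ] [571.2 340.2  28. ]
sandB [429.6 343.   28. ] [432.4 345.   28. ]
stL [439.6  11.3  12. ] [440.5  12.1  12. ]
stR [ 447.8 -100.9   12. ] [ 448.4 -100.2   12. ]
ped [631.6   5.6  22. ] [635.1   7.7  22. ]
btn [ 643.3 -224.3   54. ] [ 642.2 -224.8   54. ]
boss [ 526.  -156.1   38. ] [ 527.  -155.5   38. ]
c1 [633.4 420.6  12. ]
c2 [654.  122.1  12. ]
c3 [387.6 102.5  12. ]
c4 [365.5 398.4  12. ]
[[295.3710163 498.9443959]]
```

play_rows:
  series:
    - {"tx": 417, "ty": -461, "tz": 60, "wz": -70, "gripper": 0.85}
    - {"tx": 417, "ty": -461, "tz": 60, "wz": -70, "gripper": 0.85}
    - {"tx": 417, "ty": -461, "tz": 60, "wz": -70, "gripper": 0.85}
    - {"tx": 417, "ty": -461, "tz": 60, "wz": -70, "gripper": 0.85}
    - {"tx": 417, "ty": -461, "tz": 60, "wz": -70, "gripper": 0.85}
    - {"tx": 417, "ty": -461, "tz": 60, "wz": -70, "gripper": 0.85}
    - {"tx": 417, "ty": -461, "tz": 60, "wz": -70, "gripper": 0.85}
    - {"tx": 417, "ty": -461, "tz": 60, "wz": -70, "gripper": 0.85}
    - {"tx": 417, "ty": -461, "tz": 60, "wz": -70, "gripper": 0.85}
    - {"tx": 417, "ty": -461, "tz": 60, "wz": -70, "gripper": 0.85}
    - {"tx": 417, "ty": -461, "tz": 60, "wz": -70, "gripper": 0.85}
    - {"tx": 417, "ty": -461, "tz": 60, "wz": -70, "gripper": 0.85}
    - {"tx": 417, "ty": -461, "tz": 60, "wz": -70, "gripper": 0.85}
    - {"tx": 417, "ty": -461, "tz": 60, "wz": -70, "gripper": 0.85}
    - {"tx": 417, "ty": -461, "tz": 60, "wz": -70, "gripper": 0.85}
    - {"tx": 417, "ty": -461, "tz": 60, "wz": -70, "gripper": 0.85}

```text
validation failed for argument at $.se...
```

play_rows:
  series:
    - {"tx": 417, "ty": -461, "tz": 60, "wx": 0, "wy": 0, "wz": -70, "gripper": 0.85}
    - {"tx": 417, "ty": -461, "tz": 60, "wx": 0, "wy": 0, "wz": -70, "gripper": 0.85}

```text
time: 0.3
tool_pos: [243.0, -471.2, 393.0]
eef_rot: [-0.002, 0.947, 0.321, -0.0]
ft_force: [1.0, -0.2, 0.5]
finger_gap: 0.872
```

```bash
python3 -c "
from bench import arm
s=arm.state();print(s['time'],s['tool_pos'],s['eef_rot'],s['finger_gap'])"
```

```text
0.3 [ 243.03666976 -471.24644434  393.01054005] [-1.55441720e-03  9.47081949e-01  3.20988107e-01 -2.19683469e-05] 0.8720408803165905
```

play_rows:
  series:
    - {"tx": 449, "ty": -266, "tz": 90, "wx": 0, "wy": 0, "wz": -52.8, "gripper": 0.85}
    - {"tx": 449, "ty": -266, "tz": 90, "wx": 0, "wy": 0, "wz": -52.8, "gripper": 0.85}
    - {"tx": 449, "ty": -266, "tz": 90, "wx": 0, "wy": 0, "wz": -52.8, "gripper": 0.85}
    - {"tx": 449, "ty": -266, "tz": 90, "wx": 0, "wy": 0, "wz": -52.8, "gripper": 0.85}
    - {"tx": 449, "ty": -266, "tz": 90, "wx": 0, "wy": 0, "wz": -52.8, "gripper": 0.85}
    - {"tx": 449, "ty": -266, "tz": 90, "wx": 0, "wy": 0, "wz": -52.8, "gripper": 0.85}
    - {"tx": 449, "ty": -266, "tz": 90, "wx": 0, "wy": 0, "wz": -52.8, "gripper": 0.85}
    - {"tx": 449, "ty": -266, "tz": 90, "wx": 0, "wy": 0, "wz": -52.8, "gripper": 0.85}
    - {"tx": 449, "ty": -266, "tz": 90, "wx": 0, "wy": 0, "wz": -52.8, "gripper": 0.85}
    - {"tx": 449, "ty": -266, "tz": 90, "wx": 0, "wy": 0, "wz": -52.8, "gripper": 0.85}
    - {"tx": 449, "ty": -266, "tz": 90, "wx": 0, "wy": 0, "wz": -52.8, "gripper": 0.85}
    - {"tx": 449, "ty": -266, "tz": 90, "wx": 0, "wy": 0, "wz": -52.8, "gripper": 0.85}
    - {"tx": 449, "ty": -266, "tz": 90, "wx": 0, "wy": 0, "wz": -52.8, "gripper": 0.85}
    - {"tx": 449, "ty": -266, "tz": 90, "wx": 0, "wy": 0, "wz": -52.8, "gripper": 0.85}

```text
time: 1.7
tool_pos: [439.4, 11.1, 305.2]
eef_rot: [0.0, 0.707, 0.707, -0.0]
ft_force: [0.8, -0.6, -0.3]
finger_gap: 0.849
```

Run:
```python
from h import *
s=arm.state();print(s['time'],s['tool_pos'],s['eef_rot'],s['finger_gap'])
t=arm.grab_frame('top');c=arm.grab_frame('scene')
cv2.imwrite('pics/t1.png',t);cv2.imwrite('pics/s1.png',c)
print(arm.state()['tool_pos'])
```

```text
1.7 [439.41086794  11.14400437 305.15209376] [ 1.55998301e-04  7.07270658e-01  7.06942820e-01 -2.00324424e-04] 0.849002391375776
[439.43172523  10.8574477  305.36825204]
```

View pics/s1.png

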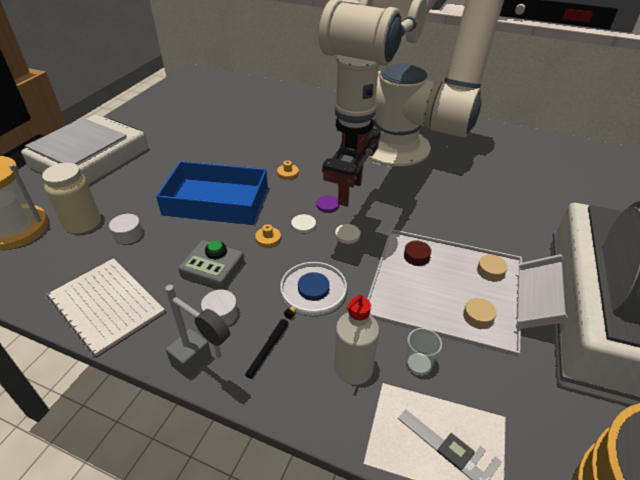

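play_rows:
  series:
    - {"tx": 1, "ty": 1, "tz": 50, "wx": 0, "wy": 0, "wz": 0, "gripper": 0.85}
    - {"tx": 1, "ty": 1, "tz": 90, "wx": 0, "wy": 0, "wz": 0, "gripper": 0.85}
    - {"tx": 1, "ty": 1, "tz": 110, "wx": 0, "wy": 0, "wz": 0, "gripper": 0.85}
    - {"tx": 1, "ty": 1, "tz": 118, "wx": 0, "wy": 0, "wz": 0, "gripper": 0.85}
    - {"tx": 1, "ty": 1, "tz": 118, "wx": 0, "wy": 0, "wz": 0, "gripper": 0.85}
    - {"tx": 1, "ty": 1, "tz": 118, "wx": 0, "wy": 0, "wz": 0, "gripper": 0.5}
    - {"tx": 1, "ty": 1, "tz": 118, "wx": 0, "wy": 0, "wz": 0, "gripper": 0.5}
    - {"tx": 1, "ty": 1, "tz": 118, "wx": 0, "wy": 0, "wz": 0, "gripper": 0.5}
    - {"tx": 1, "ty": 1, "tz": 118, "wx": 0, "wy": 0, "wz": 0, "gripper": 0.5}
  force: 25

```text
time: 2.7
tool_pos: [441.2, 12.9, 188.8]
eef_rot: [0.001, 0.707, 0.707, 0.001]
ft_force: [-0.5, -1.1, 6.4]
finger_gap: 0.674
```

play_rows:
  series:
    - {"tx": 0, "ty": 0, "tz": -10, "wx": 0, "wy": 0, "wz": 0, "gripper": 0.5}
    - {"tx": 0, "ty": 0, "tz": -40, "wx": 0, "wy": 0, "wz": 0, "gripper": 0.5}
    - {"tx": 0, "ty": 0, "tz": -80, "wx": 0, "wy": 0, "wz": 0, "gripper": 0.5}
    - {"tx": 0, "ty": 0, "tz": -80, "wx": 0, "wy": 0, "wz": 0, "gripper": 0.5}
    - {"tx": 0, "ty": 0, "tz": -80, "wx": 0, "wy": 0, "wz": 0, "gripper": 0.5}

```text
time: 3.2
tool_pos: [440.8, 13.1, 268.4]
eef_rot: [0.001, 0.707, 0.707, 0.001]
ft_force: [0.3, -0.4, -1.7]
finger_gap: 0.671
```

```bash
cat > look.py <<'E'
import sys
from h import *
s=arm.state();print(round(s['time'],2),s['tool_pos'].round(1),s['ft_force'].round(1),s['finger_gap'].round(3))
k=sys.argv[1]
for n,a in (('top',sys.argv[2]),('scene',sys.argv[3])):
    if a=='-': continue
    im=arm.grab_frame(n); cv2.imwrite(f'pics/{n}_{k}.png',im)
    x,y,w,h,z=map(int,a.split(',')); crop(n,im,x,y,w,h,z,f'pics/{n}_{k}c.png')
E
python3 look.py g1 - 280,120,130,130,4
```

```text
Traceback (most recent call last):
  File "look.py", line 3, in <module>
    s=arm.state();print(round(s['time'],2),s['tool_pos'].round(1),s['ft_force'].round(1),s['finger_gap'].round(3))
                                                                                         ^^^^^^^^^^^^^^^^^^^^^
AttributeError: 'float' object has no attribute 'round'
```

```bash
sed -i "s/s\['finger_gap'\].round(3)/round(s['finger_gap'],3)/" look.py
python3 look.py g1 - 280,120,130,130,4
```

```text
3.2 [440.8  13.1 268.4] [ 0.3 -0.4 -1.7] 0.671
```

View pics/scene_g1c.png

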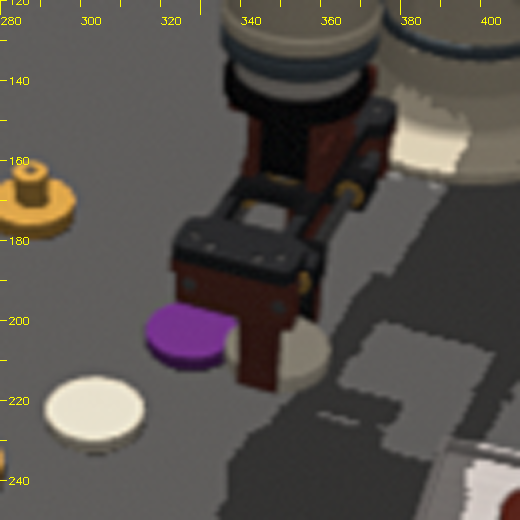

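play_rows:
  series:
    - {"tx": -6, "ty": 48, "tz": -10, "wx": 0, "wy": 0, "wz": 0, "gripper": 0.5}
    - {"tx": -6, "ty": 96, "tz": -10, "wx": 0, "wy": 0, "wz": 0, "gripper": 0.5}
    - {"tx": -6, "ty": 140, "tz": 0, "wx": 0, "wy": 0, "wz": 0, "gripper": 0.5}
    - {"tx": -6, "ty": 175, "tz": 20, "wx": 0, "wy": 0, "wz": 0, "gripper": 0.5}
    - {"tx": -6, "ty": 192, "tz": 35, "wx": 0, "wy": 0, "wz": 0, "gripper": 0.5}
    - {"tx": -6, "ty": 192, "tz": 35, "wx": 0, "wy": 0, "wz": 0, "gripper": 0.5}
    - {"tx": -6, "ty": 192, "tz": 35, "wx": 0, "wy": 0, "wz": 0, "gripper": 0.5}

```text
time: 3.95
tool_pos: [631.9, 7.2, 230.0]
eef_rot: [-0.002, 0.707, 0.707, -0.002]
ft_force: [-0.4, 0.2, 0.3]
finger_gap: 0.67
```

```bash
python3 look.py g2 220,120,150,150,4 250,180,150,150,4
```

```text
3.95 [631.9   7.2 230. ] [-0.4  0.2  0.3] 0.67
```

View pics/scene_g2c.png

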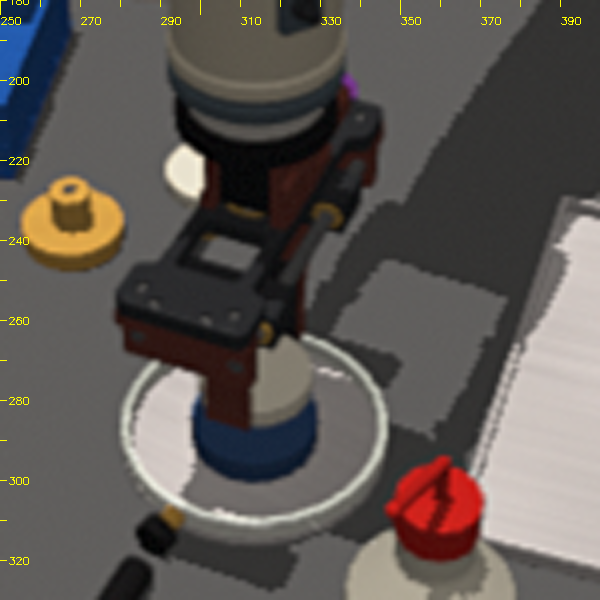

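View pics/top_g2c.png

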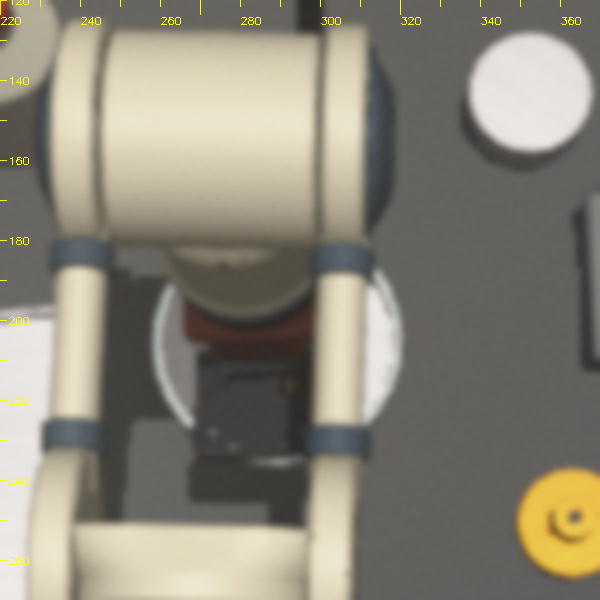

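```bash
cat > ov.py <<'E'
from h import *
a=np.linspace(0,2*np.pi,120)
def circ(n,img,c,z,r,k,x0,y0,col):
    P=np.c_[c[0]+r*np.cos(a),c[1]+r*np.sin(a),np.full(120,z)]
    uv=((proj(n,P)-[x0,y0]+.5)*k).astype(int)
    cv2.polylines(img,[uv.reshape(-1,1,2)],True,col,1)
def over(n,src,out,x,y,w,h,k,cs):
    im=cv2.imread(src); c=cv2.resize(im[y:y+h,x:x+w],None,fx=k,fy=k,interpolation=cv2.INTER_CUBIC)
    for (cx,cy,z,r,col) in cs: circ(n,c,(cx,cy),z,r,k,x,y,col)
    cv2.imwrite(out,c)
E
python3 - <<'E'
from ov import *
G=(0,255,0);Rr=(0,0,255);Y=(0,255,255)
over('scene','pics/scene_g2.png','pics/ov1.png',270,240,90,80,8,[(633.4,6.6,22,34,G),(633.4,6.6,18,70,G),(632,7.2,41,30,Rr),(632,7.2,53,30,Rr)])
over('top','pics/top0.png','pics/ov2.png',250,165,80,80,8,[(632,6,22,34,G),(632,6,18,70,G),(634,6,22,34,Rr),(634,6,18,70,Rr)])
E
```

```text
(no output)
```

View pics/ov1.png

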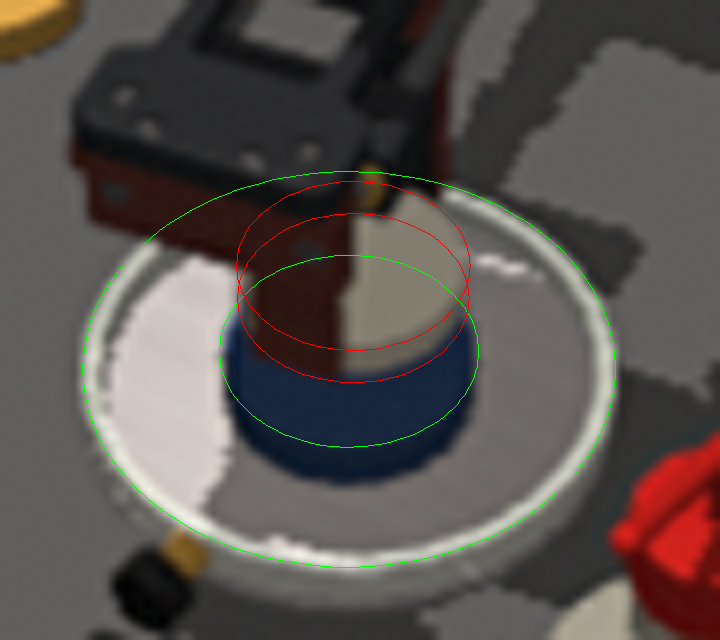

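View pics/ov2.png

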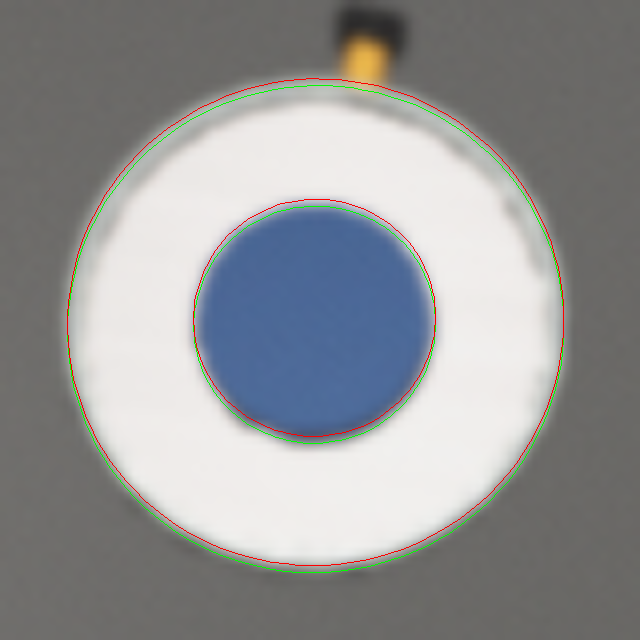

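play_rows:
  series:
    - {"tx": 0, "ty": 1, "tz": 8, "wx": 0, "wy": 0, "wz": 0, "gripper": 0.5}
    - {"tx": 0, "ty": 1, "tz": 14, "wx": 0, "wy": 0, "wz": 0, "gripper": 0.5}
    - {"tx": 0, "ty": 1, "tz": 18, "wx": 0, "wy": 0, "wz": 0, "gripper": 0.5}
    - {"tx": 0, "ty": 1, "tz": 20, "wx": 0, "wy": 0, "wz": 0, "gripper": 0.5}
    - {"tx": 0, "ty": 1, "tz": 20, "wx": 0, "wy": 0, "wz": 0, "gripper": 0.5}
    - {"tx": 0, "ty": 1, "tz": 20, "wx": 0, "wy": 0, "wz": 0, "gripper": 0.5}

```text
time: 4.65
tool_pos: [633.6, 7.1, 212.2]
eef_rot: [0.0, 0.707, 0.707, 0.0]
ft_force: [-0.1, 0.3, -0.0]
finger_gap: 0.671
```

play_rows:
  series:
    - {"tx": 0, "ty": 0, "tz": 1, "wx": 0, "wy": 0, "wz": 0, "gripper": 0.5}
    - {"tx": 0, "ty": 0, "tz": 2, "wx": 0, "wy": 0, "wz": 0, "gripper": 0.5}
    - {"tx": 0, "ty": 0, "tz": 2, "wx": 0, "wy": 0, "wz": 0, "gripper": 0.5}
    - {"tx": 0, "ty": 0, "tz": 2, "wx": 0, "wy": 0, "wz": 0, "gripper": 0.5}

```text
time: 5.05
tool_pos: [633.7, 7.1, 210.9]
eef_rot: [0.0, 0.707, 0.707, 0.0]
ft_force: [-2.5, -0.2, 5.4]
finger_gap: 0.673
```

play_rows:
  series:
    - {"tx": 0, "ty": 0, "tz": 0, "wx": 0, "wy": 0, "wz": 0, "gripper": 0.85}
    - {"tx": 0, "ty": 0, "tz": 0, "wx": 0, "wy": 0, "wz": 0, "gripper": 0.85}
    - {"tx": 0, "ty": 0, "tz": -10, "wx": 0, "wy": 0, "wz": 0, "gripper": 0.85}
    - {"tx": 0, "ty": 0, "tz": -50, "wx": 0, "wy": 0, "wz": 0, "gripper": 0.85}
    - {"tx": 35, "ty": -35, "tz": -60, "wx": 0, "wy": 0, "wz": 0, "gripper": 0.85}
    - {"tx": 70, "ty": -70, "tz": -60, "wx": 0, "wy": 0, "wz": 0, "gripper": 0.85}
    - {"tx": 105, "ty": -110, "tz": -60, "wx": 0, "wy": 0, "wz": 0, "gripper": 0.85}
    - {"tx": 140, "ty": -147, "tz": -60, "wx": 0, "wy": 0, "wz": 0, "gripper": 0.85}
    - {"tx": 174, "ty": -184, "tz": -60, "wx": 0, "wy": 0, "wz": 0, "gripper": 0.85}
    - {"tx": 174, "ty": -184, "tz": -60, "wx": 0, "wy": 0, "wz": 0, "gripper": 0.85}
    - {"tx": 174, "ty": -184, "tz": -60, "wx": 0, "wy": 0, "wz": 0, "gripper": 0.85}

```text
time: 6.15
tool_pos: [449.0, 181.7, 270.9]
eef_rot: [0.001, 0.706, 0.708, 0.001]
ft_force: [-0.1, 0.8, -0.3]
finger_gap: 0.852
```

```bash
python3 look.py g3 250,165,80,80,4 270,240,90,80,4
python3 - <<'E'
from ov import *
G=(0,255,0);Rr=(0,0,255)
cs=[(633,6.6,18,70,G),(633,6.6,34,30,Rr),(633,6.6,22,34,G)]
over('scene','pics/scene_g3.png','pics/ov3.png',270,240,90,80,7,cs)
over('top','pics/top_g3.png','pics/ov4.png',250,165,80,80,7,cs)
from ell import blob
t=cv2.imread('pics/top_g3.png'); s=cv2.imread('pics/scene_g3.png')
for n,im,seed in (('top',t,(289,203)),('scene',s,(313,277))):
    e,x=blob(im,seed,50); print(n,e,x,atz(n,e,34))
E
```

```text
6.15 [449.  181.7 270.9] [-0.1  0.8 -0.3] 0.852
top (289.1032409667969, 205.9735107421875) [57.55077362 61.1473732 ] [627.26842159   4.71002518  34.        ]
scene (313.199951171875, 286.42169189453125) [48.23187637 66.02111816] [651.88225523  14.74698471  34.        ]
```

View pics/ov3.png

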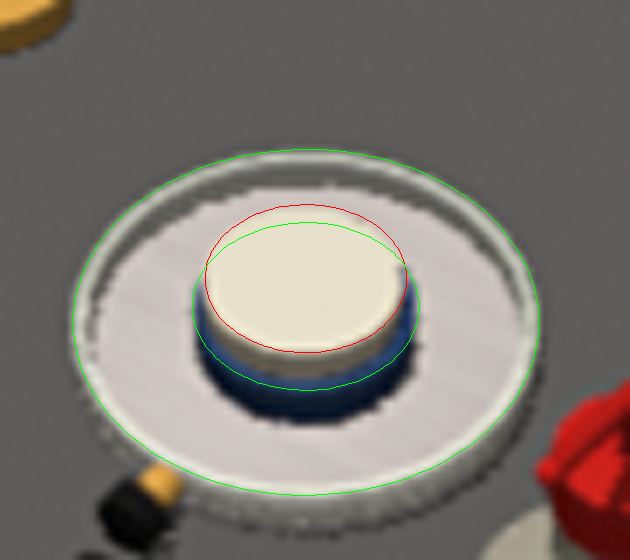

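View pics/ov4.png

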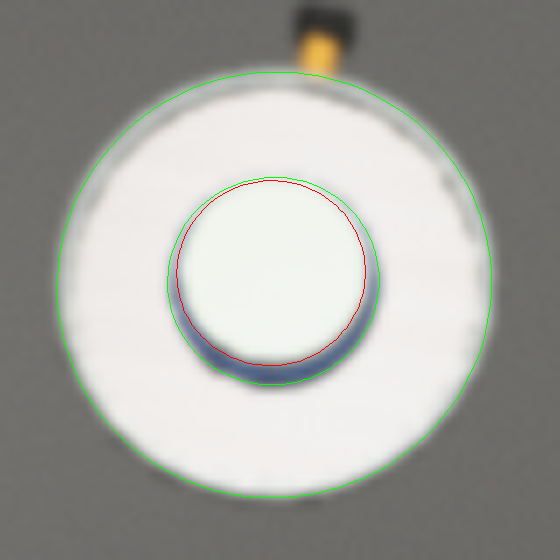

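View pics/scene_g3.png

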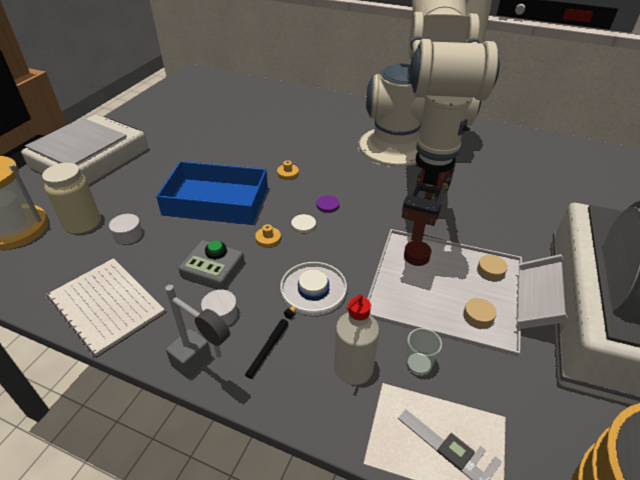

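play_rows:
  series:
    - {"tx": 0, "ty": 1, "tz": 40, "wx": 0, "wy": 0, "wz": 0, "gripper": 0.85}
    - {"tx": 0, "ty": 1, "tz": 65, "wx": 0, "wy": 0, "wz": 0, "gripper": 0.85}
    - {"tx": 0, "ty": 1, "tz": 77, "wx": 0, "wy": 0, "wz": 0, "gripper": 0.85}
    - {"tx": 0, "ty": 1, "tz": 80, "wx": 0, "wy": 0, "wz": 0, "gripper": 0.85}
    - {"tx": 0, "ty": 1, "tz": 80, "wx": 0, "wy": 0, "wz": 0, "gripper": 0.85}
    - {"tx": 0, "ty": 1, "tz": 80, "wx": 0, "wy": 0, "wz": 0, "gripper": 0.5}
    - {"tx": 0, "ty": 1, "tz": 80, "wx": 0, "wy": 0, "wz": 0, "gripper": 0.5}
    - {"tx": 0, "ty": 1, "tz": 80, "wx": 0, "wy": 0, "wz": 0, "gripper": 0.5}
    - {"tx": 0, "ty": 1, "tz": 80, "wx": 0, "wy": 0, "wz": 0, "gripper": 0.5}
  force: 30

```text
time: 7.15
tool_pos: [450.7, 181.2, 191.5]
eef_rot: [0.0, 0.707, 0.707, 0.001]
ft_force: [-2.1, -0.3, 6.1]
finger_gap: 0.682
```

play_rows:
  series:
    - {"tx": 0, "ty": 0, "tz": -15, "wx": 0, "wy": 0, "wz": 0, "gripper": 0.5}
    - {"tx": 0, "ty": 0, "tz": -55, "wx": 0, "wy": 0, "wz": 0, "gripper": 0.5}
    - {"tx": 0, "ty": 0, "tz": -90, "wx": 0, "wy": 0, "wz": 0, "gripper": 0.5}
    - {"tx": -34, "ty": 36, "tz": -90, "wx": 0, "wy": 0, "wz": 0, "gripper": 0.5}
    - {"tx": -68, "ty": 72, "tz": -90, "wx": 0, "wy": 0, "wz": 0, "gripper": 0.5}
    - {"tx": -102, "ty": 108, "tz": -90, "wx": 0, "wy": 0, "wz": 0, "gripper": 0.5}
    - {"tx": -136, "ty": 144, "tz": -85, "wx": 0, "wy": 0, "wz": 0, "gripper": 0.5}
    - {"tx": -165, "ty": 174, "tz": -70, "wx": 0, "wy": 0, "wz": 0, "gripper": 0.5}
    - {"tx": -174, "ty": 183, "tz": -55, "wx": 0, "wy": 0, "wz": 0, "gripper": 0.5}
    - {"tx": -174, "ty": 183, "tz": -50, "wx": 0, "wy": 0, "wz": 0, "gripper": 0.5}
    - {"tx": -174, "ty": 183, "tz": -50, "wx": 0, "wy": 0, "wz": 0, "gripper": 0.5}
    - {"tx": -174, "ty": 183, "tz": -50, "wx": 0, "wy": 0, "wz": 0, "gripper": 0.5}

```text
time: 8.35
tool_pos: [633.3, 8.1, 241.0]
eef_rot: [0.0, 0.707, 0.708, 0.0]
ft_force: [0.9, 0.2, -2.2]
finger_gap: 0.676
```

```bash
python3 look.py g4 - 250,200,130,130,5
```

```text
8.35 [633.3   8.1 241. ] [ 0.9  0.2 -2.2] 0.676
```

View pics/scene_g4c.png

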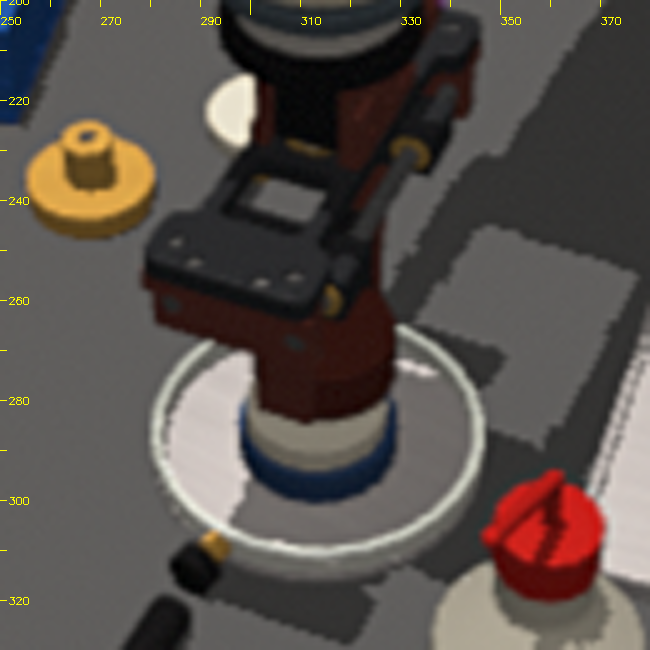

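play_rows:
  series:
    - {"tx": -1, "ty": 0, "tz": 8, "wx": 0, "wy": 0, "wz": 0, "gripper": 0.5}
    - {"tx": -1, "ty": 0, "tz": 14, "wx": 0, "wy": 0, "wz": 0, "gripper": 0.5}
    - {"tx": -1, "ty": 0, "tz": 17, "wx": 0, "wy": 0, "wz": 0, "gripper": 0.5}
    - {"tx": -1, "ty": 0, "tz": 18, "wx": 0, "wy": 0, "wz": 0, "gripper": 0.5}
    - {"tx": -1, "ty": 0, "tz": 18, "wx": 0, "wy": 0, "wz": 0, "gripper": 0.5}

```text
time: 8.9
tool_pos: [633.4, 6.3, 222.4]
eef_rot: [-0.0, 0.707, 0.707, -0.0]
ft_force: [-2.2, 1.4, 1.7]
finger_gap: 0.677
```

play_rows:
  series:
    - {"tx": 0, "ty": 0, "tz": 0.7, "wx": 0, "wy": 0, "wz": 0, "gripper": 0.5}
    - {"tx": 0, "ty": 0, "tz": 0.7, "wx": 0, "wy": 0, "wz": 0, "gripper": 0.5}
    - {"tx": 0, "ty": 0, "tz": 0.7, "wx": 0, "wy": 0, "wz": 0, "gripper": 0.85}
    - {"tx": 0, "ty": 0, "tz": 0.7, "wx": 0, "wy": 0, "wz": 0, "gripper": 0.85}
    - {"tx": 0, "ty": 0, "tz": -10, "wx": 0, "wy": 0, "wz": 0, "gripper": 0.85}
    - {"tx": 0, "ty": 0, "tz": -50, "wx": 0, "wy": 0, "wz": 0, "gripper": 0.85}
    - {"tx": -20, "ty": -35, "tz": -60, "wx": 0, "wy": 0, "wz": 0, "gripper": 0.85}
    - {"tx": -43, "ty": -75, "tz": -60, "wx": 0, "wy": 0, "wz": 0, "gripper": 0.85}
    - {"tx": -64, "ty": -112, "tz": -60, "wx": 0, "wy": 0, "wz": 0, "gripper": 0.85}
    - {"tx": -86, "ty": -149, "tz": -50, "wx": 0, "wy": 0, "wz": 0, "gripper": 0.85}
    - {"tx": -107, "ty": -185.5, "tz": -40, "wx": 0, "wy": 0, "wz": 0, "gripper": 0.85}
    - {"tx": -107, "ty": -185.5, "tz": -40, "wx": 0, "wy": 0, "wz": 0, "gripper": 0.85}
    - {"tx": -107, "ty": -185.5, "tz": -40, "wx": 0, "wy": 0, "wz": 0, "gripper": 0.85}
    - {"tx": -107, "ty": -185.5, "tz": -40, "wx": 0, "wy": 0, "wz": 0, "gripper": 0.85}

```text
time: 10.3
tool_pos: [449.0, -100.9, 263.4]
eef_rot: [0.001, 0.707, 0.707, 0.001]
ft_force: [0.8, -0.1, 0.4]
finger_gap: 0.852
```

```bash
python3 look.py g5 220,160,150,150,4 250,200,130,130,5;  python3 - <<'E'
from ov import *
G=(0,255,0);Rr=(0,0,255)
cs=[(633,6.6,18,70,G),(633.5,6.6,59,30,Rr),(633.5,6.6,22,34,G)]
a=[]
for n,x,y in (('scene',270,240),('top',250,165)):
    over(n,f'pics/{n}_g5.png','pics/tmp.png',x,y,80,80,5,cs); a.append(cv2.imread('pics/tmp.png'))
cv2.imwrite('pics/ov5.png',np.hstack(a))
E
```

```text
10.3 [ 449.  -100.9  263.4] [ 0.8 -0.1  0.4] 0.852
```

View pics/ov5.png

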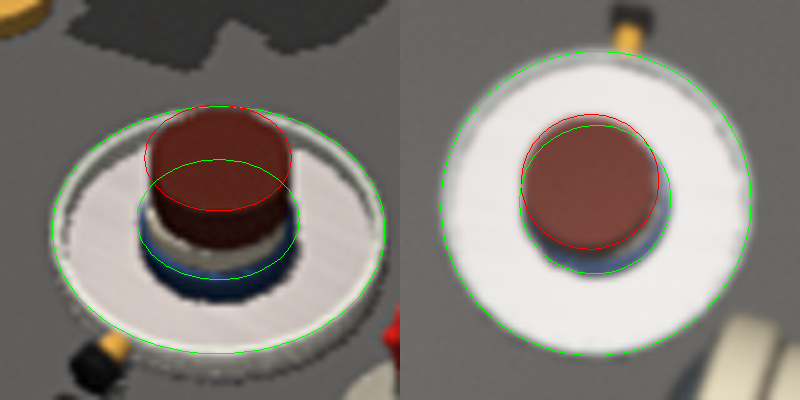

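View pics/scene_g5.png

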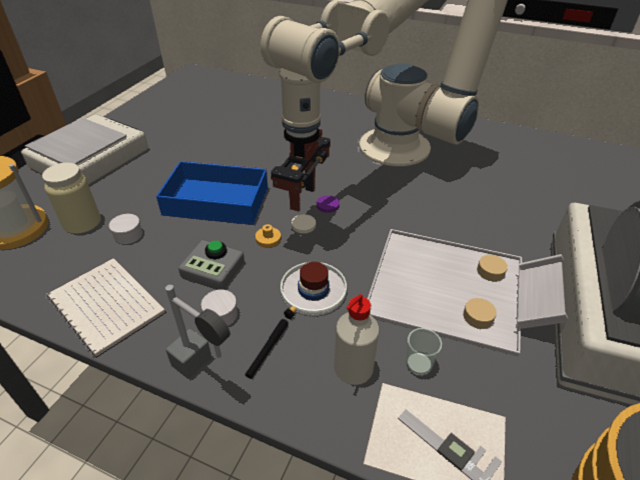

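play_rows:
  series:
    - {"tx": 0, "ty": -1, "tz": 40, "wx": 0, "wy": 0, "wz": 0, "gripper": 0.85}
    - {"tx": 0, "ty": -1, "tz": 65, "wx": 0, "wy": 0, "wz": 0, "gripper": 0.85}
    - {"tx": 0, "ty": -1, "tz": 74, "wx": 0, "wy": 0, "wz": 0, "gripper": 0.85}
    - {"tx": 0, "ty": -1, "tz": 76, "wx": 0, "wy": 0, "wz": 0, "gripper": 0.85}
    - {"tx": 0, "ty": -1, "tz": 76, "wx": 0, "wy": 0, "wz": 0, "gripper": 0.85}
    - {"tx": 0, "ty": -1, "tz": 76, "wx": 0, "wy": 0, "wz": 0, "gripper": 0.5}
    - {"tx": 0, "ty": -1, "tz": 76, "wx": 0, "wy": 0, "wz": 0, "gripper": 0.5}
    - {"tx": 0, "ty": -1, "tz": 76, "wx": 0, "wy": 0, "wz": 0, "gripper": 0.5}
    - {"tx": 0, "ty": -1, "tz": 76, "wx": 0, "wy": 0, "wz": 0, "gripper": 0.5}

```text
time: 11.3
tool_pos: [447.6, -101.1, 187.3]
eef_rot: [0.001, 0.707, 0.707, 0.001]
ft_force: [-0.5, 0.8, 5.0]
finger_gap: 0.673
```

play_rows:
  series:
    - {"tx": 0, "ty": 0, "tz": -15, "wx": 0, "wy": 0, "wz": 0, "gripper": 0.5}
    - {"tx": 0, "ty": 0, "tz": -60, "wx": 0, "wy": 0, "wz": 0, "gripper": 0.5}
    - {"tx": 0, "ty": 0, "tz": -105, "wx": 0, "wy": 0, "wz": 0, "gripper": 0.5}
    - {"tx": 21, "ty": 36, "tz": -110, "wx": 0, "wy": 0, "wz": 0, "gripper": 0.5}
    - {"tx": 43, "ty": 74, "tz": -110, "wx": 0, "wy": 0, "wz": 0, "gripper": 0.5}
    - {"tx": 64, "ty": 110, "tz": -110, "wx": 0, "wy": 0, "wz": 0, "gripper": 0.5}
    - {"tx": 85, "ty": 146, "tz": -105, "wx": 0, "wy": 0, "wz": 0, "gripper": 0.5}
    - {"tx": 102, "ty": 176, "tz": -95, "wx": 0, "wy": 0, "wz": 0, "gripper": 0.5}
    - {"tx": 108, "ty": 186, "tz": -80, "wx": 0, "wy": 0, "wz": 0, "gripper": 0.5}
    - {"tx": 108, "ty": 186, "tz": -75, "wx": 0, "wy": 0, "wz": 0, "gripper": 0.5}
    - {"tx": 108, "ty": 186, "tz": -75, "wx": 0, "wy": 0, "wz": 0, "gripper": 0.5}
    - {"tx": 108, "ty": 186, "tz": -75, "wx": 0, "wy": 0, "wz": 0, "gripper": 0.5}

```text
time: 12.5
tool_pos: [632.6, 6.5, 262.0]
eef_rot: [0.0, 0.707, 0.707, 0.0]
ft_force: [-0.6, -0.4, 0.2]
finger_gap: 0.672
```

```bash
python3 look.py g6 - 250,200,130,130,5
```

```text
12.5 [632.6   6.5 262. ] [-0.6 -0.4  0.2] 0.672
```

View pics/scene_g6c.png

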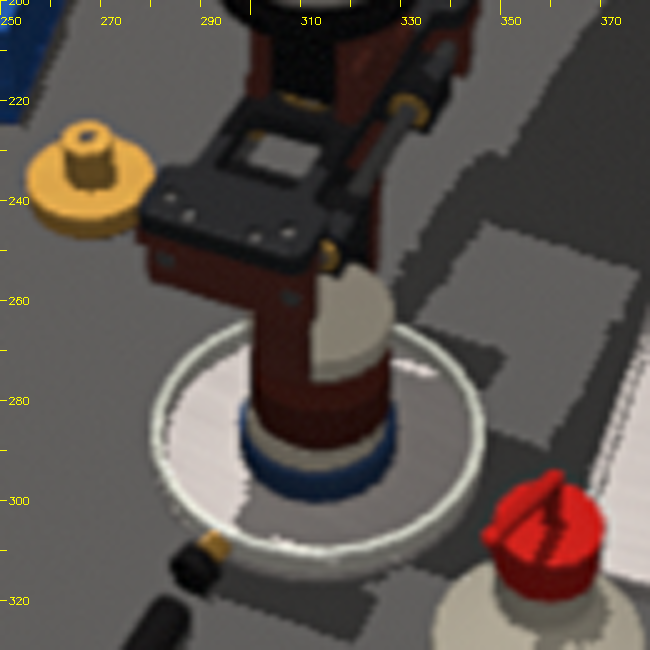

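Stone held over the mud, aligned on the right edge (≈388 against 390). I'll lower it.

play_rows:
  series:
    - {"tx": 0.5, "ty": 0.5, "tz": 8, "wx": 0, "wy": 0, "wz": 0, "gripper": 0.5}
    - {"tx": 0.5, "ty": 0.5, "tz": 13, "wx": 0, "wy": 0, "wz": 0, "gripper": 0.5}
    - {"tx": 0.5, "ty": 0.5, "tz": 15, "wx": 0, "wy": 0, "wz": 0, "gripper": 0.5}
    - {"tx": 0.5, "ty": 0.5, "tz": 16, "wx": 0, "wy": 0, "wz": 0, "gripper": 0.5}
    - {"tx": 0.5, "ty": 0.5, "tz": 16, "wx": 0, "wy": 0, "wz": 0, "gripper": 0.5}

```text
time: 13.05
tool_pos: [633.2, 7.4, 246.4]
eef_rot: [0.0, 0.707, 0.707, -0.0]
ft_force: [-3.8, -0.8, 6.5]
finger_gap: 0.674
```

play_rows:
  series:
    - {"tx": 0, "ty": 0, "tz": 0, "wx": 0, "wy": 0, "wz": 0, "gripper": 0.85}
    - {"tx": 0, "ty": 0, "tz": 0, "wx": 0, "wy": 0, "wz": 0, "gripper": 0.85}
    - {"tx": 0, "ty": 0, "tz": -10, "wx": 0, "wy": 0, "wz": 0, "gripper": 0.85}
    - {"tx": 0, "ty": 0, "tz": -50, "wx": 0, "wy": 0, "wz": 0, "gripper": 0.85}
    - {"tx": -40, "ty": -26, "tz": -50, "wx": 0, "wy": 0, "wz": 0, "gripper": 0.6}
    - {"tx": -80, "ty": -53, "tz": -50, "wx": 0, "wy": 0, "wz": 0, "gripper": 0.6}
    - {"tx": -120, "ty": -80, "tz": -50, "wx": 0, "wy": 0, "wz": 0, "gripper": 0.6}
    - {"tx": -150, "ty": -98, "tz": -40, "wx": 0, "wy": 0, "wz": 0, "gripper": 0.6}
    - {"tx": -163.5, "ty": -106.5, "tz": -30, "wx": 0, "wy": 0, "wz": 0, "gripper": 0.6}
    - {"tx": -163.5, "ty": -106.5, "tz": -30, "wx": 0, "wy": 0, "wz": 0, "gripper": 0.6}
    - {"tx": -163.5, "ty": -106.5, "tz": -30, "wx": 0, "wy": 0, "wz": 0, "gripper": 0.6}

```text
time: 14.15
tool_pos: [527.6, -155.4, 275.0]
eef_rot: [-0.0, 0.707, 0.707, 0.0]
ft_force: [-0.7, -0.0, -0.6]
finger_gap: 0.598
```

```bash
python3 look.py g7 220,160,150,150,4 210,170,130,130,5;  python3 - <<'E'
from ov import *
G=(0,255,0);Rr=(0,0,255)
cs=[(633,6.6,18,70,G),(633.5,6.8,71,30,Rr),(633.5,6.6,22,34,G)]
a=[]
for n,x,y in (('scene',270,240),('top',250,165)):
    over(n,f'pics/{n}_g7.png','pics/tmp.png',x,y,80,80,5,cs); a.append(cv2.imread('pics/tmp.png'))
cv2.imwrite('pics/ov7.png',np.hstack(a))
E
```

```text
14.15 [ 527.6 -155.4  275. ] [-0.7 -0.  -0.6] 0.598
```

View pics/ov7.png

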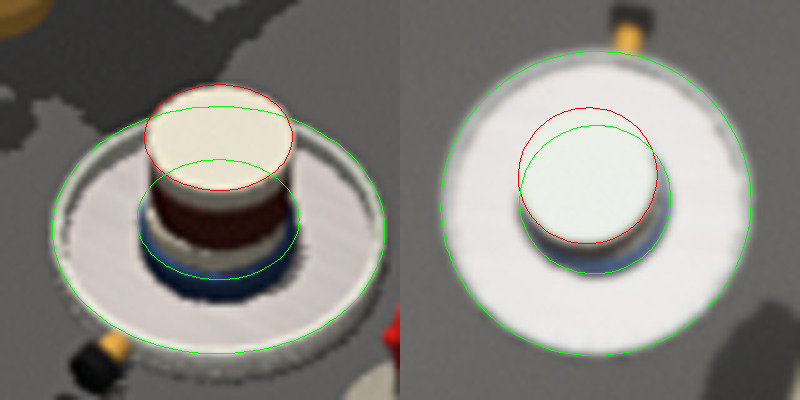

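View pics/scene_g7c.png

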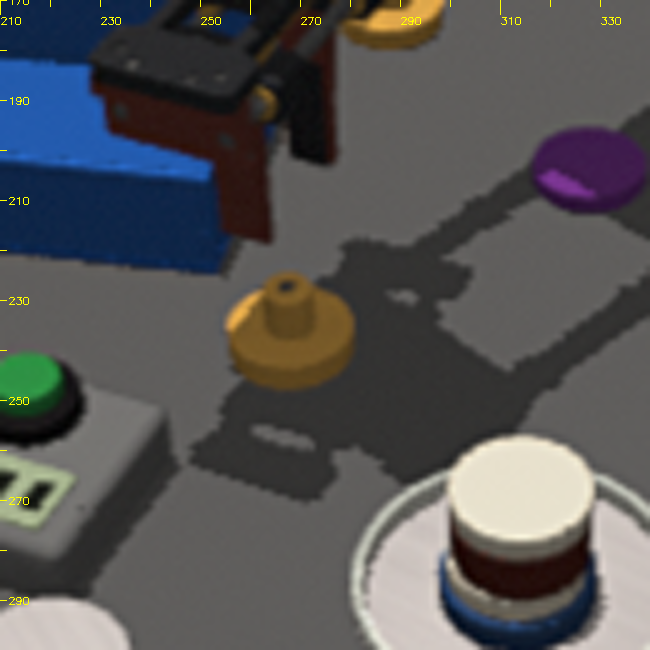

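play_rows:
  series:
    - {"tx": -0.5, "ty": -1, "tz": 40, "wx": 0, "wy": 0, "wz": 0, "gripper": 0.6}
    - {"tx": -0.5, "ty": -1, "tz": 64, "wx": 0, "wy": 0, "wz": 0, "gripper": 0.6}
    - {"tx": -0.5, "ty": -1, "tz": 72, "wx": 0, "wy": 0, "wz": 0, "gripper": 0.6}
    - {"tx": -0.5, "ty": -1, "tz": 75, "wx": 0, "wy": 0, "wz": 0, "gripper": 0.6}
    - {"tx": -0.5, "ty": -1, "tz": 75, "wx": 0, "wy": 0, "wz": 0, "gripper": 0.6}
    - {"tx": -0.5, "ty": -1, "tz": 75, "wx": 0, "wy": 0, "wz": 0, "gripper": 0.1}
    - {"tx": -0.5, "ty": -1, "tz": 75, "wx": 0, "wy": 0, "wz": 0, "gripper": 0.1}
    - {"tx": -0.5, "ty": -1, "tz": 75, "wx": 0, "wy": 0, "wz": 0, "gripper": 0.1}
    - {"tx": -0.5, "ty": -1, "tz": 75, "wx": 0, "wy": 0, "wz": 0, "gripper": 0.1}
    - {"tx": -0.5, "ty": -1, "tz": 75, "wx": 0, "wy": 0, "wz": 0, "gripper": 0.1}
  force: 45

```text
time: 15.25
tool_pos: [526.4, -156.6, 200.7]
eef_rot: [0.001, 0.707, 0.707, 0.0]
ft_force: [1.2, 0.4, 2.9]
finger_gap: 0.265
```

play_rows:
  series:
    - {"tx": 0, "ty": 0, "tz": -15, "wx": 0, "wy": 0, "wz": 0, "gripper": 0.1}
    - {"tx": 0, "ty": 0, "tz": -55, "wx": 0, "wy": 0, "wz": 0, "gripper": 0.1}
    - {"tx": 0, "ty": 0, "tz": -95, "wx": 0, "wy": 0, "wz": 0, "gripper": 0.1}
    - {"tx": 10, "ty": 6, "tz": -120, "wx": 0, "wy": 0, "wz": 0, "gripper": 0.1}
    - {"tx": 40, "ty": 26, "tz": -125, "wx": 0, "wy": 0, "wz": 0, "gripper": 0.1}
    - {"tx": 75, "ty": 49, "tz": -125, "wx": 0, "wy": 0, "wz": 0, "gripper": 0.1}
    - {"tx": 110, "ty": 72, "tz": -125, "wx": 0, "wy": 0, "wz": 0, "gripper": 0.1}
    - {"tx": 140, "ty": 92, "tz": -120, "wx": 0, "wy": 0, "wz": 0, "gripper": 0.1}
    - {"tx": 158, "ty": 104, "tz": -108, "wx": 0, "wy": 0, "wz": 0, "gripper": 0.1}
    - {"tx": 163.5, "ty": 107, "tz": -95, "wx": 0, "wy": 0, "wz": 0, "gripper": 0.1}
    - {"tx": 163.5, "ty": 107, "tz": -90, "wx": 0, "wy": 0, "wz": 0, "gripper": 0.1}
    - {"tx": 163.5, "ty": 107, "tz": -90, "wx": 0, "wy": 0, "wz": 0, "gripper": 0.1}
    - {"tx": 163.5, "ty": 107, "tz": -90, "wx": 0, "wy": 0, "wz": 0, "gripper": 0.1}

```text
time: 16.55
tool_pos: [632.7, 5.9, 290.4]
eef_rot: [0.0, 0.707, 0.707, -0.0]
ft_force: [0.1, -0.5, -3.2]
finger_gap: 0.265
```

```bash
python3 look.py g8 - 250,200,130,130,5
```

```text
16.55 [632.7   5.9 290.4] [ 0.1 -0.5 -3.2] 0.265
```

View pics/scene_g8c.png

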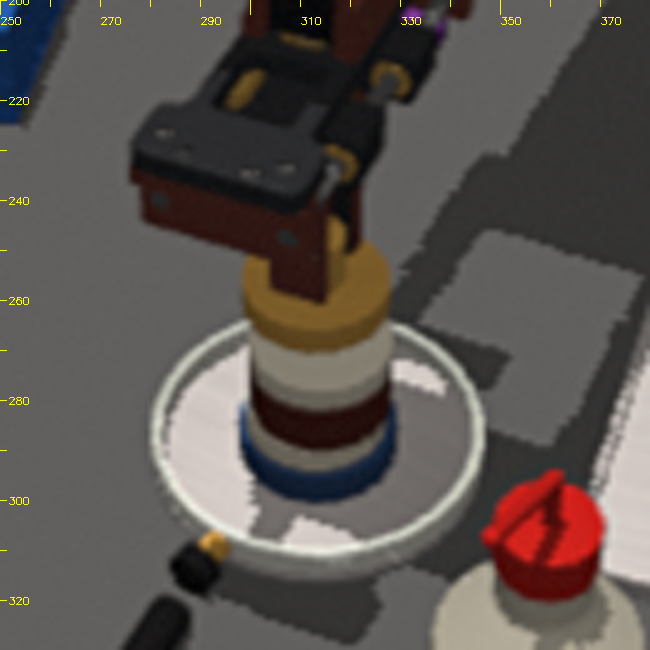

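play_rows:
  series:
    - {"tx": 1.3, "ty": 0.8, "tz": 8, "wx": 0, "wy": 0, "wz": 0, "gripper": 0.1}
    - {"tx": 1.3, "ty": 0.8, "tz": 14, "wx": 0, "wy": 0, "wz": 0, "gripper": 0.1}
    - {"tx": 1.3, "ty": 0.8, "tz": 17, "wx": 0, "wy": 0, "wz": 0, "gripper": 0.1}
    - {"tx": 1.3, "ty": 0.8, "tz": 18, "wx": 0, "wy": 0, "wz": 0, "gripper": 0.1}
    - {"tx": 1.3, "ty": 0.8, "tz": 18.5, "wx": 0, "wy": 0, "wz": 0, "gripper": 0.1}
    - {"tx": 1.3, "ty": 0.8, "tz": 18.5, "wx": 0, "wy": 0, "wz": 0, "gripper": 0.1}

```text
time: 17.2
tool_pos: [633.9, 8.4, 271.7]
eef_rot: [0.0, 0.707, 0.707, 0.0]
ft_force: [-0.3, -0.2, -2.2]
finger_gap: 0.268
```

play_rows:
  series:
    - {"tx": -0.5, "ty": 0, "tz": 0.7, "wx": 0, "wy": 0, "wz": 0, "gripper": 0.1}
    - {"tx": -0.5, "ty": 0, "tz": 1, "wx": 0, "wy": 0, "wz": 0, "gripper": 0.1}
    - {"tx": -0.5, "ty": 0, "tz": 1, "wx": 0, "wy": 0, "wz": 0, "gripper": 0.1}

```text
time: 17.5
tool_pos: [633.9, 8.2, 271.7]
eef_rot: [0.0, 0.707, 0.707, 0.001]
ft_force: [-4.2, 2.5, 5.5]
finger_gap: 0.262
```

play_rows:
  series:
    - {"tx": 0, "ty": 0, "tz": 0, "wx": 0, "wy": 0, "wz": 0, "gripper": 0.6}
    - {"tx": 0, "ty": 0, "tz": 0, "wx": 0, "wy": 0, "wz": 0, "gripper": 0.6}
    - {"tx": 0, "ty": 0, "tz": 0, "wx": 0, "wy": 0, "wz": 0, "gripper": 0.6}
    - {"tx": 0, "ty": 0, "tz": -15, "wx": 0, "wy": 0, "wz": 0, "gripper": 0.6}
    - {"tx": 0, "ty": 0, "tz": -55, "wx": 0, "wy": 0, "wz": 0, "gripper": 0.6}
    - {"tx": -45, "ty": 2, "tz": -55, "wx": 0, "wy": 0, "wz": 0, "gripper": 0.0}
    - {"tx": -92, "ty": 4, "tz": -50, "wx": 0, "wy": 0, "wz": 0, "gripper": 0.0}
    - {"tx": -140, "ty": 6, "tz": -40, "wx": 0, "wy": 0, "wz": 0, "gripper": 0.0}
    - {"tx": -185, "ty": 8, "tz": -25, "wx": 0, "wy": 0, "wz": 0, "gripper": 0.0}
    - {"tx": -220, "ty": 9, "tz": -10, "wx": 0, "wy": 0, "wz": 0, "gripper": 0.0}
    - {"tx": -232, "ty": 9, "tz": 0, "wx": 0, "wy": 0, "wz": 0, "gripper": 0.0}
    - {"tx": -232, "ty": 9, "tz": 0, "wx": 0, "wy": 0, "wz": 0, "gripper": 0.0}
    - {"tx": -232, "ty": 9, "tz": 0, "wx": 0, "wy": 0, "wz": 0, "gripper": 0.0}

```text
time: 18.8
tool_pos: [643.3, -223.2, 271.3]
eef_rot: [-0.0, 0.707, 0.707, 0.0]
ft_force: [0.1, 0.1, 0.3]
finger_gap: 0.003
```

```bash
python3 look.py g9 220,160,150,150,4 170,190,150,130,5;  python3 - <<'E'
from ov import *
G=(0,255,0);Rr=(0,0,255)
cs=[(633,6.6,18,70,G),(633.5,7,85,30,Rr),(633.5,7,109,12,Rr),(633.5,6.6,22,34,G)]
a=[]
for n,x,y in (('scene',270,220),('top',250,165)):
    over(n,f'pics/{n}_g9.png','pics/tmp.png',x,y,80,100,5,cs); a.append(cv2.imread('pics/tmp.png'))
cv2.imwrite('pics/ov9.png',np.hstack(a))
E
```

```text
18.8 [ 643.3 -223.2  271.3] [0.1 0.1 0.3] 0.003
```

View pics/ov9.png

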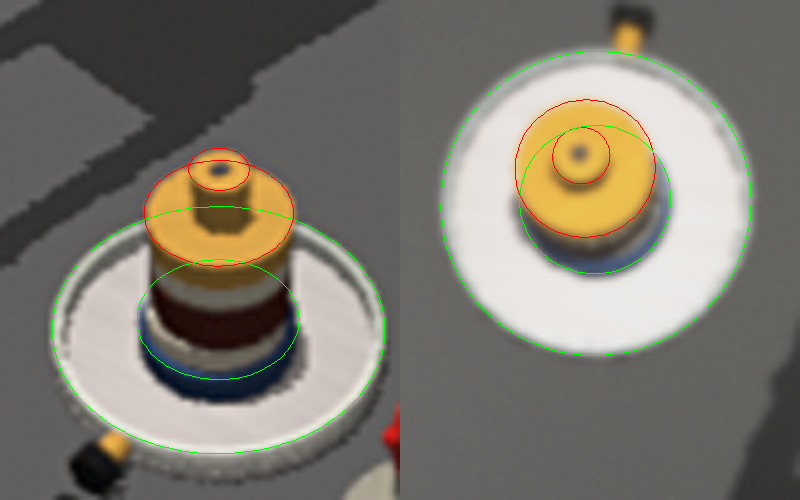

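View pics/scene_g9c.png

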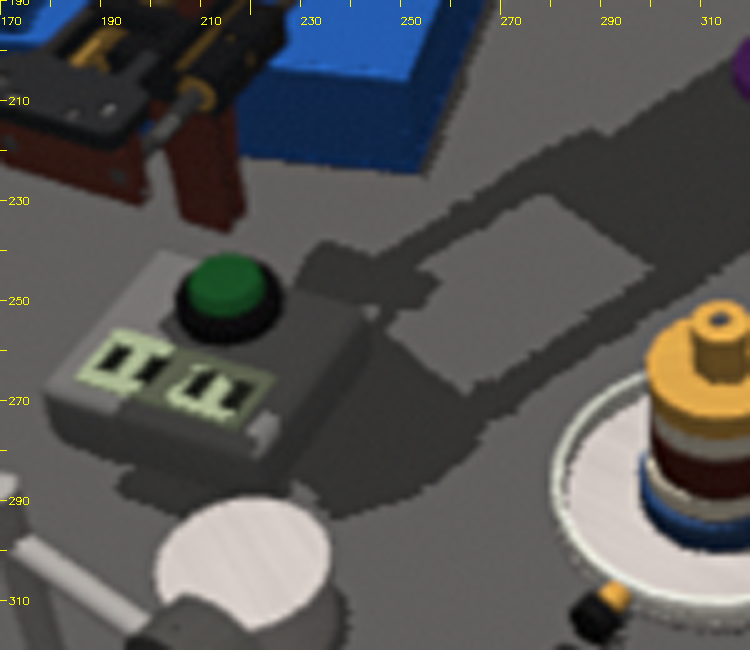

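play_rows:
  series:
    - {"tx": -1, "ty": 0, "tz": 25, "wx": 0, "wy": 0, "wz": 0, "gripper": 0.0}
    - {"tx": -1, "ty": 0, "tz": 33, "wx": 0, "wy": 0, "wz": 0, "gripper": 0.0}
    - {"tx": -1, "ty": 0, "tz": 36, "wx": 0, "wy": 0, "wz": 0, "gripper": 0.0}
    - {"tx": -1, "ty": 0, "tz": 38, "wx": 0, "wy": 0, "wz": 0, "gripper": 0.0}
    - {"tx": -1, "ty": 0, "tz": 39, "wx": 0, "wy": 0, "wz": 0, "gripper": 0.0}
    - {"tx": -1, "ty": 0, "tz": 39, "wx": 0, "wy": 0, "wz": 0, "gripper": 0.0}

```text
time: 19.5
tool_pos: [643.3, -224.6, 232.8]
eef_rot: [0.0, 0.707, 0.707, 0.001]
ft_force: [-0.9, 3.5, 3.4]
finger_gap: 0.009
```

play_rows:
  series:
    - {"tx": 0, "ty": 0, "tz": 1.5, "wx": 0, "wy": 0, "wz": 0, "gripper": 0.0}
    - {"tx": 0, "ty": 0, "tz": 3, "wx": 0, "wy": 0, "wz": 0, "gripper": 0.0}
    - {"tx": 0, "ty": 0, "tz": 3, "wx": 0, "wy": 0, "wz": 0, "gripper": 0.0}

```text
time: 19.8
tool_pos: [643.2, -224.8, 232.2]
eef_rot: [0.001, 0.707, 0.707, 0.001]
ft_force: [-5.4, 5.4, 13.4]
finger_gap: 0.003
```

play_rows:
  series:
    - {"tx": 0, "ty": 0, "tz": 1.5, "wx": 0, "wy": 0, "wz": 0, "gripper": 0.0}
    - {"tx": 0, "ty": 0, "tz": 1.5, "wx": 0, "wy": 0, "wz": 0, "gripper": 0.0}
    - {"tx": 0, "ty": 0, "tz": 1.5, "wx": 0, "wy": 0, "wz": 0, "gripper": 0.0}

```text
time: 20.1
tool_pos: [643.2, -224.8, 232.0]
eef_rot: [0.001, 0.707, 0.707, 0.001]
ft_force: [-7.7, 6.4, 19.2]
finger_gap: 0.005
```

```bash
python3 look.py g10 - 160,200,120,100,6
```

```text
20.1 [ 643.2 -224.8  232. ] [-7.7  6.4 19.2] 0.005
```

View pics/scene_g10c.png

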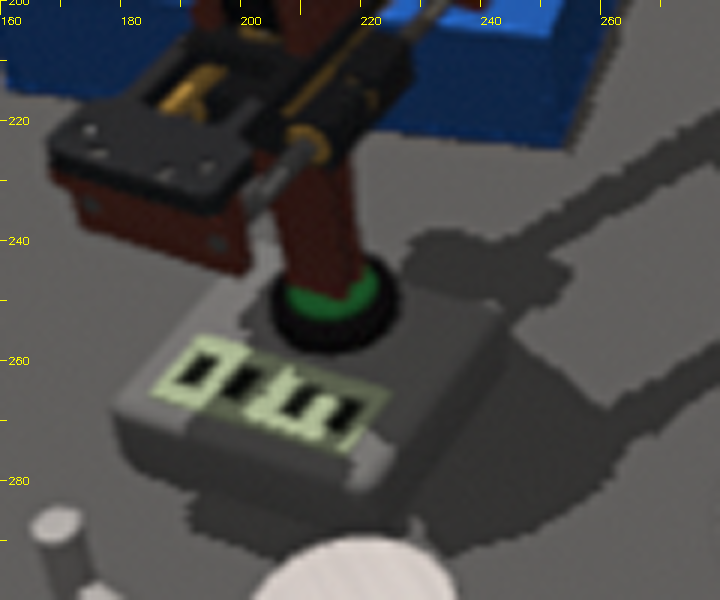

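play_rows:
  series:
    - {"tx": 0, "ty": 0, "tz": -45, "wx": 0, "wy": 0, "wz": 0, "gripper": 0.0}
    - {"tx": 0, "ty": 0, "tz": -90, "wx": 0, "wy": 0, "wz": 0, "gripper": 0.5}
    - {"tx": 40, "ty": -25, "tz": -110, "wx": 0, "wy": 0, "wz": 0, "gripper": 0.85}
    - {"tx": 80, "ty": -50, "tz": -110, "wx": 0, "wy": 0, "wz": 0, "gripper": 0.85}
    - {"tx": 120, "ty": -75, "tz": -110, "wx": 0, "wy": 0, "wz": 0, "gripper": 0.85}
    - {"tx": 165, "ty": -95, "tz": -110, "wx": 0, "wy": 0, "wz": 0, "gripper": 0.85}
    - {"tx": 210, "ty": -110, "tz": -110, "wx": 0, "wy": 0, "wz": 0, "gripper": 0.85}
    - {"tx": 255, "ty": -125, "tz": -110, "wx": 0, "wy": 0, "wz": 0, "gripper": 0.85}
    - {"tx": 300, "ty": -140, "tz": -110, "wx": 0, "wy": 0, "wz": 0, "gripper": 0.85}
    - {"tx": 345, "ty": -155, "tz": -110, "wx": 0, "wy": 0, "wz": 0, "gripper": 0.85}
    - {"tx": 390, "ty": -168, "tz": -110, "wx": 0, "wy": 0, "wz": 0, "gripper": 0.85}
    - {"tx": 435, "ty": -180, "tz": -110, "wx": 0, "wy": 0, "wz": 0, "gripper": 0.85}
    - {"tx": 480, "ty": -192, "tz": -100, "wx": 0, "wy": 0, "wz": 0, "gripper": 0.85}
    - {"tx": 525, "ty": -204, "tz": -80, "wx": 0, "wy": 0, "wz": 0, "gripper": 0.85}
    - {"tx": 569, "ty": -212, "tz": -50, "wx": 0, "wy": 0, "wz": 0, "gripper": 0.85}
    - {"tx": 569, "ty": -212, "tz": -40, "wx": 0, "wy": 0, "wz": 0, "gripper": 0.85}
    - {"tx": 569, "ty": -212, "tz": -40, "wx": 0, "wy": 0, "wz": 0, "gripper": 0.85}
    - {"tx": 569, "ty": -212, "tz": -40, "wx": 0, "wy": 0, "wz": 0, "gripper": 0.85}

```text
time: 21.95
tool_pos: [431.3, 342.9, 267.3]
eef_rot: [0.001, 0.707, 0.707, -0.0]
ft_force: [-0.0, -0.7, 1.7]
finger_gap: 0.847
```

```bash
python3 look.py g11 100,190,150,140,4 360,200,180,150,4; python3 -c "
from h import *
cv2.imwrite('pics/j.png',np.hstack([cv2.imread('pics/scene_g11.png')[100:400,130:560],cv2.imread('pics/top_g11.png')[150:450,80:450]]))"
```

```text
21.95 [431.3 342.9 267.3] [-0.  -0.7  1.7] 0.847
```

View pics/j.png

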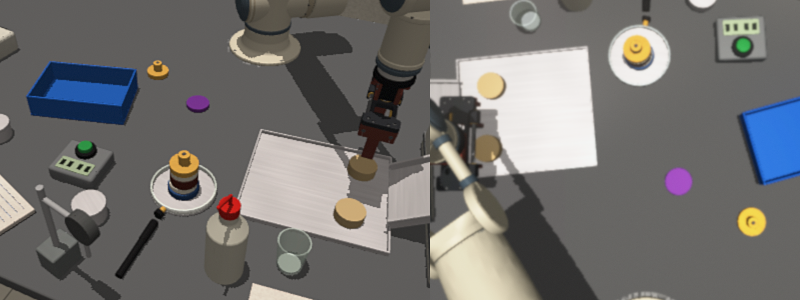

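View pics/scene_g11c.png

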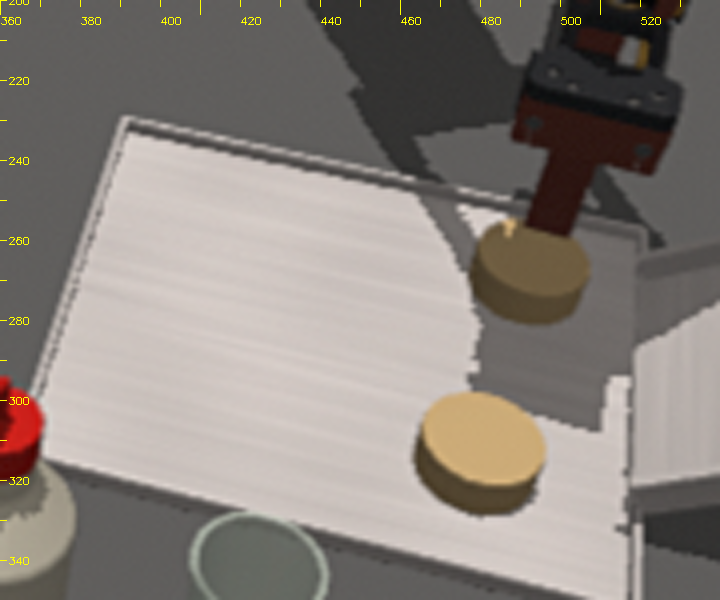

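play_rows:
  series:
    - {"tx": 1, "ty": 0, "tz": 40, "wx": 0, "wy": 0, "wz": 0, "gripper": 0.85}
    - {"tx": 1, "ty": 0, "tz": 60, "wx": 0, "wy": 0, "wz": 0, "gripper": 0.85}
    - {"tx": 1, "ty": 0, "tz": 70, "wx": 0, "wy": 0, "wz": 0, "gripper": 0.85}
    - {"tx": 1, "ty": 0, "tz": 73, "wx": 0, "wy": 0, "wz": 0, "gripper": 0.85}
    - {"tx": 1, "ty": 0, "tz": 73, "wx": 0, "wy": 0, "wz": 0, "gripper": 0.85}
    - {"tx": 1, "ty": 0, "tz": 73, "wx": 0, "wy": 0, "wz": 0, "gripper": 0.5}
    - {"tx": 1, "ty": 0, "tz": 73, "wx": 0, "wy": 0, "wz": 0, "gripper": 0.5}
    - {"tx": 1, "ty": 0, "tz": 73, "wx": 0, "wy": 0, "wz": 0, "gripper": 0.5}
    - {"tx": 1, "ty": 0, "tz": 73, "wx": 0, "wy": 0, "wz": 0, "gripper": 0.5}
  force: 35

```text
time: 22.95
tool_pos: [430.9, 345.1, 195.5]
eef_rot: [0.0, 0.707, 0.707, 0.001]
ft_force: [-1.7, -0.9, 6.7]
finger_gap: 0.675
```

play_rows:
  series:
    - {"tx": 0, "ty": 0, "tz": -15, "wx": 0, "wy": 0, "wz": 0, "gripper": 0.5}
    - {"tx": 0, "ty": 0, "tz": -60, "wx": 0, "wy": 0, "wz": 0, "gripper": 0.5}
    - {"tx": -5, "ty": 0, "tz": -100, "wx": 0, "wy": 0, "wz": 0, "gripper": 0.5}
    - {"tx": -45, "ty": 0, "tz": -115, "wx": 0, "wy": 0, "wz": 0, "gripper": 0.5}
    - {"tx": -92, "ty": 0, "tz": -115, "wx": 0, "wy": 0, "wz": 0, "gripper": 0.5}
    - {"tx": -140, "ty": 2, "tz": -115, "wx": 0, "wy": 0, "wz": 0, "gripper": 0.5}
    - {"tx": -188, "ty": 4, "tz": -115, "wx": 0, "wy": 0, "wz": 0, "gripper": 0.5}
    - {"tx": -236, "ty": 6, "tz": -115, "wx": 0, "wy": 0, "wz": 0, "gripper": 0.5}
    - {"tx": -284, "ty": 8, "tz": -115, "wx": 0, "wy": 0, "wz": 0, "gripper": 0.5}
    - {"tx": -332, "ty": 10, "tz": -115, "wx": 0, "wy": 0, "wz": 0, "gripper": 0.5}
    - {"tx": -380, "ty": 12, "tz": -115, "wx": 0, "wy": 0, "wz": 0, "gripper": 0.5}
    - {"tx": -428, "ty": 14, "tz": -115, "wx": 0, "wy": 0, "wz": 0, "gripper": 0.5}
    - {"tx": -476, "ty": 16, "tz": -115, "wx": 0, "wy": 0, "wz": 0, "gripper": 0.5}
    - {"tx": -524, "ty": 18, "tz": -115, "wx": 0, "wy": 0, "wz": 0, "gripper": 0.5}
    - {"tx": -572, "ty": 20, "tz": -115, "wx": 0, "wy": 0, "wz": 0, "gripper": 0.5}
    - {"tx": -620, "ty": 22, "tz": -115, "wx": 0, "wy": 0, "wz": 0, "gripper": 0.5}
    - {"tx": -668, "ty": 25, "tz": -110, "wx": 0, "wy": 0, "wz": 0, "gripper": 0.5}
    - {"tx": -715, "ty": 28, "tz": -105, "wx": 0, "wy": 0, "wz": 0, "gripper": 0.5}
    - {"tx": -747, "ty": 29, "tz": -100, "wx": 0, "wy": 0, "wz": 0, "gripper": 0.5}
    - {"tx": -747, "ty": 29, "tz": -100, "wx": 0, "wy": 0, "wz": 0, "gripper": 0.5}

```text
time: 24.95
tool_pos: [459.1, -405.7, 292.4]
eef_rot: [-0.001, 0.708, 0.706, -0.001]
ft_force: [-1.2, 0.9, -2.0]
finger_gap: 0.677
```

```bash
python3 look.py g12 370,210,170,130,4 130,120,160,120,5
```

```text
24.95 [ 459.1 -405.7  292.4] [-1.2  0.9 -2. ] 0.677
```

View pics/scene_g12.png

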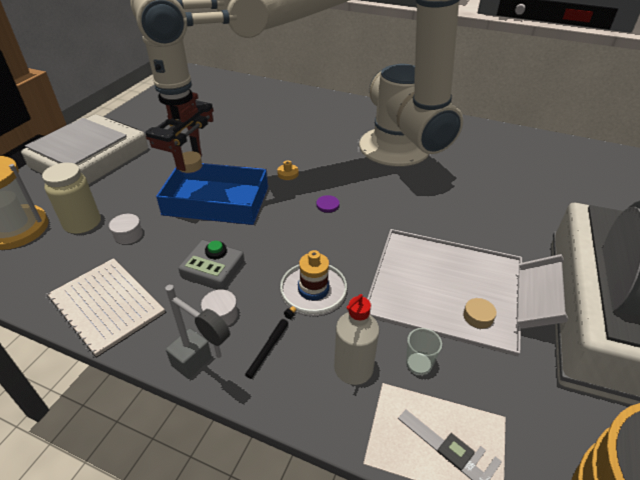

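View pics/top_g12.png

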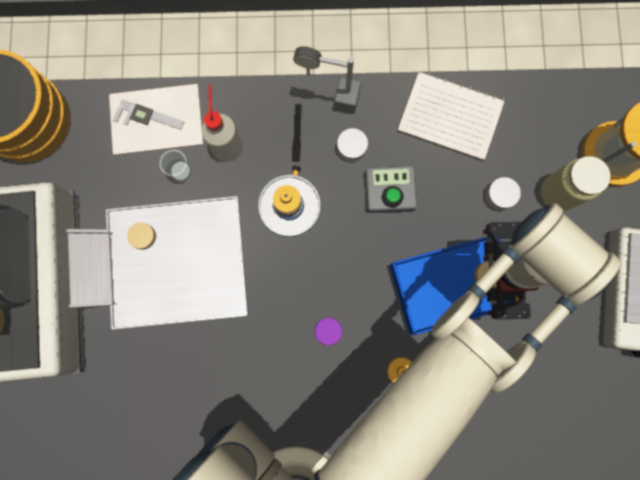

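play_rows:
  series:
    - {"tx": 4, "ty": 0, "tz": 40, "wx": 0, "wy": 0, "wz": 0, "gripper": 0.5}
    - {"tx": 4, "ty": 0, "tz": 70, "wx": 0, "wy": 0, "wz": 0, "gripper": 0.5}
    - {"tx": 4, "ty": 0, "tz": 86, "wx": 0, "wy": 0, "wz": 0, "gripper": 0.5}
    - {"tx": 4, "ty": 0, "tz": 92, "wx": 0, "wy": 0, "wz": 0, "gripper": 0.5}
    - {"tx": 4, "ty": 0, "tz": 92, "wx": 0, "wy": 0, "wz": 0, "gripper": 0.5}
    - {"tx": 4, "ty": 0, "tz": 93, "wx": 0, "wy": 0, "wz": 0, "gripper": 0.85}
    - {"tx": 4, "ty": 0, "tz": 93, "wx": 0, "wy": 0, "wz": 0, "gripper": 0.85}
    - {"tx": 4, "ty": 0, "tz": 93, "wx": 0, "wy": 0, "wz": 0, "gripper": 0.85}

```text
time: 25.85
tool_pos: [460.5, -398.6, 202.9]
eef_rot: [0.001, 0.707, 0.707, 0.0]
ft_force: [-0.2, -0.8, -0.1]
finger_gap: 0.849
```

play_rows:
  series:
    - {"tx": 0, "ty": 0, "tz": -40, "wx": 0, "wy": 0, "wz": 0, "gripper": 0.85}
    - {"tx": 0, "ty": 0, "tz": -85, "wx": 0, "wy": 0, "wz": 0, "gripper": 0.85}
    - {"tx": 35, "ty": 0, "tz": -115, "wx": 0, "wy": 0, "wz": 0, "gripper": 0.85}
    - {"tx": 83, "ty": 0, "tz": -115, "wx": 0, "wy": 0, "wz": 0, "gripper": 0.85}
    - {"tx": 131, "ty": 0, "tz": -115, "wx": 0, "wy": 0, "wz": 0, "gripper": 0.85}
    - {"tx": 179, "ty": 0, "tz": -115, "wx": 0, "wy": 0, "wz": 0, "gripper": 0.85}
    - {"tx": 227, "ty": 0, "tz": -115, "wx": 0, "wy": 0, "wz": 0, "gripper": 0.85}
    - {"tx": 275, "ty": 0, "tz": -115, "wx": 0, "wy": 0, "wz": 0, "gripper": 0.85}
    - {"tx": 323, "ty": 5, "tz": -115, "wx": 0, "wy": 0, "wz": 0, "gripper": 0.85}
    - {"tx": 371, "ty": 10, "tz": -115, "wx": 0, "wy": 0, "wz": 0, "gripper": 0.85}
    - {"tx": 419, "ty": 15, "tz": -115, "wx": 0, "wy": 0, "wz": 0, "gripper": 0.85}
    - {"tx": 467, "ty": 20, "tz": -115, "wx": 0, "wy": 0, "wz": 0, "gripper": 0.85}
    - {"tx": 512, "ty": 35, "tz": -115, "wx": 0, "wy": 0, "wz": 0, "gripper": 0.85}
    - {"tx": 556, "ty": 50, "tz": -115, "wx": 0, "wy": 0, "wz": 0, "gripper": 0.85}
    - {"tx": 600, "ty": 65, "tz": -115, "wx": 0, "wy": 0, "wz": 0, "gripper": 0.85}
    - {"tx": 645, "ty": 80, "tz": -105, "wx": 0, "wy": 0, "wz": 0, "gripper": 0.85}
    - {"tx": 690, "ty": 95, "tz": -90, "wx": 0, "wy": 0, "wz": 0, "gripper": 0.85}
    - {"tx": 735, "ty": 108, "tz": -70, "wx": 0, "wy": 0, "wz": 0, "gripper": 0.85}
    - {"tx": 737, "ty": 109, "tz": -65, "wx": 0, "wy": 0, "wz": 0, "gripper": 0.85}
    - {"tx": 737, "ty": 109, "tz": -65, "wx": 0, "wy": 0, "wz": 0, "gripper": 0.85}

```text
time: 27.85
tool_pos: [568.6, 339.7, 264.1]
eef_rot: [-0.0, 0.706, 0.708, -0.002]
ft_force: [0.5, -1.4, -0.5]
finger_gap: 0.851
```

```bash
python3 look.py g13 370,210,170,130,4 130,120,160,120,5
```

```text
27.85 [568.6 339.7 264.1] [ 0.5 -1.4 -0.5] 0.851
```

View pics/scene_g13.png

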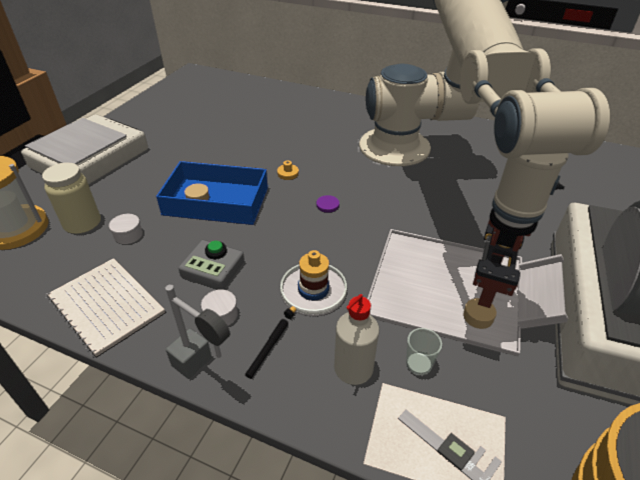

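View pics/top_g13.png

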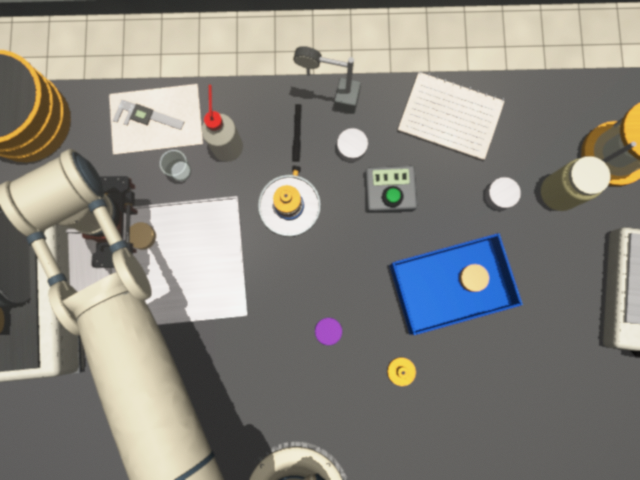

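play_rows:
  series:
    - {"tx": -1, "ty": 1, "tz": 40, "wx": 0, "wy": 0, "wz": 0, "gripper": 0.85}
    - {"tx": -1, "ty": 1, "tz": 58, "wx": 0, "wy": 0, "wz": 0, "gripper": 0.85}
    - {"tx": -1, "ty": 1, "tz": 67, "wx": 0, "wy": 0, "wz": 0, "gripper": 0.85}
    - {"tx": -1, "ty": 1, "tz": 70, "wx": 0, "wy": 0, "wz": 0, "gripper": 0.85}
    - {"tx": -1, "ty": 1, "tz": 70, "wx": 0, "wy": 0, "wz": 0, "gripper": 0.85}
    - {"tx": -1, "ty": 1, "tz": 70, "wx": 0, "wy": 0, "wz": 0, "gripper": 0.5}
    - {"tx": -1, "ty": 1, "tz": 70, "wx": 0, "wy": 0, "wz": 0, "gripper": 0.5}
    - {"tx": -1, "ty": 1, "tz": 70, "wx": 0, "wy": 0, "wz": 0, "gripper": 0.5}
    - {"tx": -1, "ty": 1, "tz": 70, "wx": 0, "wy": 0, "wz": 0, "gripper": 0.5}

```text
time: 28.85
tool_pos: [570.0, 338.0, 197.6]
eef_rot: [0.0, 0.707, 0.707, 0.001]
ft_force: [-1.6, -0.8, 6.1]
finger_gap: 0.675
```

play_rows:
  series:
    - {"tx": 0, "ty": 0, "tz": -15, "wx": 0, "wy": 0, "wz": 0, "gripper": 0.5}
    - {"tx": 0, "ty": 0, "tz": -60, "wx": 0, "wy": 0, "wz": 0, "gripper": 0.5}
    - {"tx": 0, "ty": 0, "tz": -100, "wx": 0, "wy": 0, "wz": 0, "gripper": 0.5}
    - {"tx": -30, "ty": -15, "tz": -120, "wx": 0, "wy": 0, "wz": 0, "gripper": 0.5}
    - {"tx": -72, "ty": -35, "tz": -120, "wx": 0, "wy": 0, "wz": 0, "gripper": 0.5}
    - {"tx": -114, "ty": -55, "tz": -120, "wx": 0, "wy": 0, "wz": 0, "gripper": 0.5}
    - {"tx": -157, "ty": -75, "tz": -120, "wx": 0, "wy": 0, "wz": 0, "gripper": 0.5}
    - {"tx": -200, "ty": -95, "tz": -120, "wx": 0, "wy": 0, "wz": 0, "gripper": 0.5}
    - {"tx": -245, "ty": -110, "tz": -120, "wx": 0, "wy": 0, "wz": 0, "gripper": 0.5}
    - {"tx": -292, "ty": -115, "tz": -120, "wx": 0, "wy": 0, "wz": 0, "gripper": 0.5}
    - {"tx": -340, "ty": -120, "tz": -120, "wx": 0, "wy": 0, "wz": 0, "gripper": 0.5}
    - {"tx": -388, "ty": -124, "tz": -120, "wx": 0, "wy": 0, "wz": 0, "gripper": 0.5}
    - {"tx": -436, "ty": -128, "tz": -120, "wx": 0, "wy": 0, "wz": 0, "gripper": 0.5}
    - {"tx": -484, "ty": -132, "tz": -120, "wx": 0, "wy": 0, "wz": 0, "gripper": 0.5}
    - {"tx": -532, "ty": -136, "tz": -120, "wx": 0, "wy": 0, "wz": 0, "gripper": 0.5}
    - {"tx": -580, "ty": -136, "tz": -115, "wx": 0, "wy": 0, "wz": 0, "gripper": 0.5}
    - {"tx": -620, "ty": -136, "tz": -100, "wx": 0, "wy": 0, "wz": 0, "gripper": 0.5}
    - {"tx": -634, "ty": -136, "tz": -95, "wx": 0, "wy": 0, "wz": 0, "gripper": 0.5}
    - {"tx": -634, "ty": -136, "tz": -95, "wx": 0, "wy": 0, "wz": 0, "gripper": 0.5}

```text
time: 30.75
tool_pos: [433.5, -297.5, 289.8]
eef_rot: [-0.001, 0.708, 0.706, -0.0]
ft_force: [-1.2, 0.3, -1.7]
finger_gap: 0.678
```

```bash
python3 look.py g14 340,200,200,150,4 130,120,160,120,5
```

```text
30.75 [ 433.5 -297.5  289.8] [-1.2  0.3 -1.7] 0.678
```

View pics/scene_g14.png

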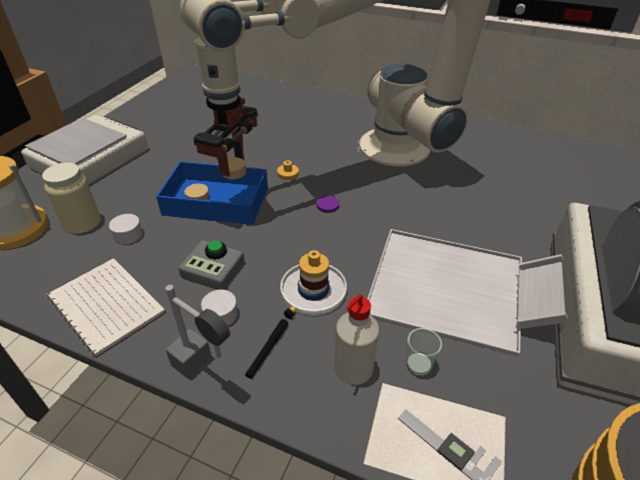

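View pics/top_g14c.png

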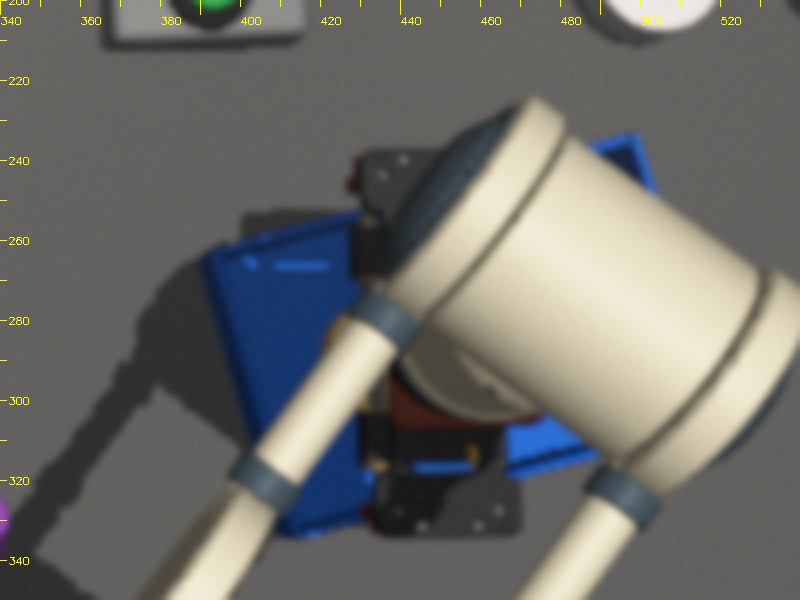

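play_rows:
  series:
    - {"tx": 0, "ty": 0, "tz": 40, "wx": 0, "wy": 0, "wz": 0, "gripper": 0.5}
    - {"tx": 0, "ty": 0, "tz": 70, "wx": 0, "wy": 0, "wz": 0, "gripper": 0.5}
    - {"tx": 0, "ty": 0, "tz": 84, "wx": 0, "wy": 0, "wz": 0, "gripper": 0.5}
    - {"tx": 0, "ty": 0, "tz": 88, "wx": 0, "wy": 0, "wz": 0, "gripper": 0.5}
    - {"tx": 0, "ty": 0, "tz": 88, "wx": 0, "wy": 0, "wz": 0, "gripper": 0.5}
    - {"tx": 0, "ty": 0, "tz": 88, "wx": 0, "wy": 0, "wz": 0, "gripper": 0.85}
    - {"tx": 0, "ty": 0, "tz": 88, "wx": 0, "wy": 0, "wz": 0, "gripper": 0.85}
    - {"tx": 0, "ty": 0, "tz": 88, "wx": 0, "wy": 0, "wz": 0, "gripper": 0.85}
    - {"tx": 0, "ty": 0, "tz": 50, "wx": 0, "wy": 0, "wz": 0, "gripper": 0.85}
    - {"tx": 0, "ty": 0, "tz": 5, "wx": 0, "wy": 0, "wz": 0, "gripper": 0.85}
    - {"tx": 0, "ty": 0, "tz": -40, "wx": 0, "wy": 0, "wz": 0, "gripper": 0.85}
    - {"tx": 45, "ty": 0, "tz": -60, "wx": 0, "wy": 0, "wz": 0, "gripper": 0.85}
    - {"tx": 90, "ty": 0, "tz": -60, "wx": 0, "wy": 0, "wz": 0, "gripper": 0.85}
    - {"tx": 135, "ty": 0, "tz": -60, "wx": 0, "wy": 0, "wz": 0, "gripper": 0.85}
    - {"tx": 180, "ty": -5, "tz": -60, "wx": 0, "wy": 0, "wz": 0, "gripper": 0.85}
    - {"tx": 225, "ty": -15, "tz": -60, "wx": 0, "wy": 0, "wz": 0, "gripper": 0.85}
    - {"tx": 225, "ty": -15, "tz": -60, "wx": 0, "wy": 0, "wz": 0, "gripper": 0.85}
    - {"tx": 225, "ty": -15, "tz": -60, "wx": 0, "wy": 0, "wz": 0, "gripper": 0.85}

```text
time: 32.65
tool_pos: [418.9, -70.6, 352.0]
eef_rot: [0.001, 0.706, 0.708, 0.0]
ft_force: [0.1, -0.3, -0.8]
finger_gap: 0.854
```

```bash
python3 look.py g15 240,160,200,150,4 250,200,130,130,5
python3 - <<'E'
from ov import *
G=(0,255,0);Rr=(0,0,255)
cs=[(633,6.6,18,70,G),(633.5,7,85,30,Rr),(633.5,7,109,12,Rr)]
a=[]
for n,x,y in (('scene',270,220),('top',250,165)):
    over(n,f'pics/{n}_g15.png','pics/tmp.png',x,y,80,100,5,cs); a.append(cv2.imread('pics/tmp.png'))
cv2.imwrite('pics/ov15.png',np.hstack(a))
E
```

```text
32.65 [418.9 -70.6 352. ] [ 0.1 -0.3 -0.8] 0.854
```

View pics/scene_g15.png

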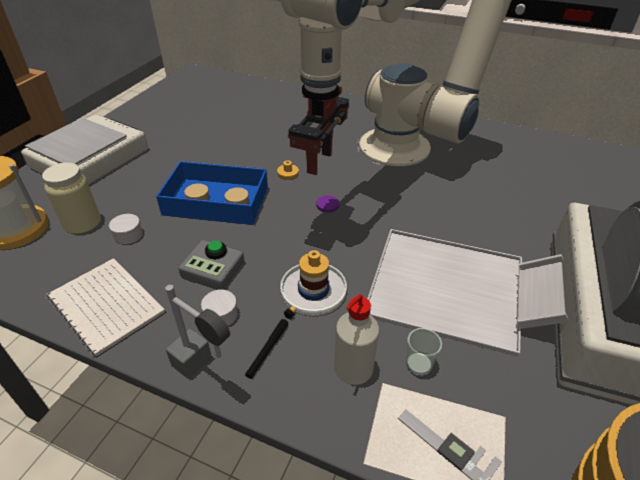

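View pics/top_g15.png

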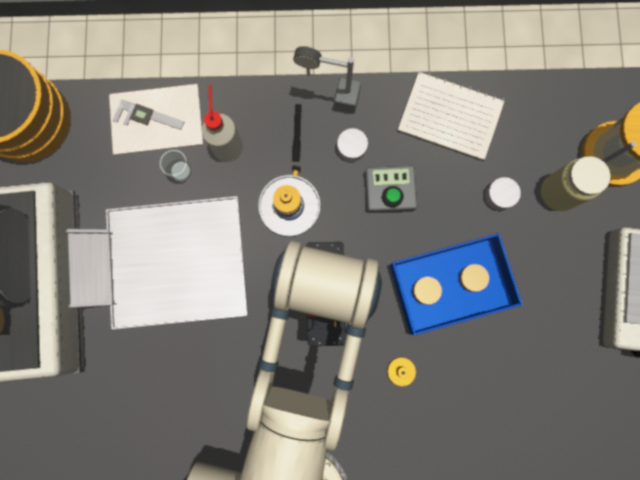

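View pics/ov15.png

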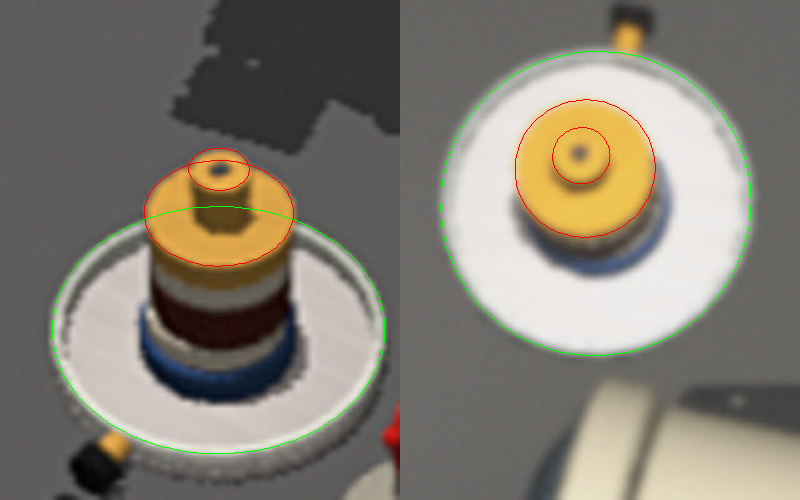

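The stack is upright and centred. Both sandstone slices lie flat in the tote, at (428,290) and (475,278) in the top view. The tray is empty, the bystanders haven't moved and the arm touches nothing.

```bash
python3 -c "
from bench import arm
print(arm.job_done())"
```

```text
the job is handed in; nothing more can be done
None
```

The job is done and handed in after about 33 s of robot time.

- **Stack:** one porous stone, the mudstone slice, the other porous stone and the brass cap (boss up) stand on the pedestal. I used the leftmost of the two caps. In the last pictures the cap sits within about 1–2 mm of the pedestal's centre in both views. The mudstone may be about 1.5 mm off towards the robot's left.
- **Timer:** I pressed the start button after the cap was on. The force rose to about 19 N against the stop (5 N presses it fully), and the picture showed the button pushed down level with its ring. The button's travel itself could not be read.
- **Sandstone:** the catch tray held two slices. Both now lie flat in the blue tote and the tray is empty.
- **Bystanders:** the last top picture shows the tins, bottle, marker, beaker, second cap and tote where they started. The arm hid the purple disc there, but the scene picture shows it unmoved.

**Disagreements:** the two cameras disagreed by up to about 4 mm on some positions. The pedestal was off by 3.5 mm in x, so I used the average and checked each layer with an overlay before adding the next. I saw no grip slip and no knocked object.

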